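Put wet glaze test tiles into the drying box

ROBOT

A 6-joint arm with a two-finger parallel gripper is mounted at the origin on the work surface. World frame = base frame: x ahead of the robot, y to its left, z up, the work surface at z = 0. Lengths are in mm, angles in rad, forces in N, time in s.
With the tool pointing down it reaches from about 350 to 775 mm from the base axis. Payload 7.3 kg.
Tool frame: the origin (TCP) lies midway between the tips of the shut fingers; the grasp point (between the pads) lies robot.tcp_to_grasp behind it (robot.tcp_to_grasp is the distance from the TCP to the grasp point, in mm); x points along the fingers, z is the direction in which the jaws open and shut, and the axes are right-handed (so a half turn about x gives the same grasp; the last joint's range is limited). The gripper opens to 92 mm and grips with 3 to 60 N. Pads are 19 mm wide; open, the fingers measure 130 mm over their backs; the gripper's body (75 mm by 190 mm) begins 47 mm behind the grasp point.
Start: joints at [1.017, 0.342, 1.524, -0, 1.275, -0.146], TCP at [208.198, 481.974, 226.741] pointing down, gripper open.
Joint ranges: [-2.53, 2.53], [-0.77, 2.02], [0.04, 2.7], [-1, 4.14], [0.28, 2.66], [-3.11, 3.11]. Speed limits (rad/s): [2.57, 2.57, 3.14, 3.14, 3.14, 3.14].

INTERFACE

Orientations are given as a rotation vector (axis times angle).
In Python, from plant import robot gives the robot as it stands.
- The arm moves only by the tool play_rows, never from a script. Its arguments are lists of equal length, an entry for each row: "dr": the turn, a rotation vector about the world's x, y, z scaled (see below), a list of three; "travel": the shift along the world's x, y, z scaled (see below), a list of three; "grip": the opening, from -1 (shut) to 1 (fully open). A call has exactly 10 rows; each row shifts and turns the commanded pose from where the row before left it; what a row does not reach is not made up. The controller multiplies each number of a shift by 20 mm and each number of a turn by 0.12 rad. A row lasts 1/12 s, in which the tool goes at most 41.7 mm and 7.16 degrees, less where a joint would pass 70% of its speed; a pose out of reach is approached as far as the arm can. A call with a number of a shift or a turn outside -1 to 1 is refused whole. A call with a gripper value outside its range is refused whole. The fingers move at their own pace and stop on an object; "newtons" is the grip in N (left out, the last holds). Time passes only in rows, so rows that do not move let the fingers close, or fill a call up. It gives the time, the measured TCP pose, the force and the opening at its end, in the units of the state.
- robot.state(): the state, without advancing time (a new reading comes with each control period).
- robot.get_image(name): name is "scene" or "top"; returns a dict with "color" (384x512x3 uint8, red, green, blue), "z_map" (384x512 float32, mm along the optical axis (not along the pixel's ray), 0 where there is no reading), "mtx" (3x3 intrinsics, pixels), "dist" ([k1, k2, p1, p2, k3] as OpenCV has them; the pictures are not rectified), "pose" (4x4, takes a point from camera to world coordinates). Camera axes: x right, y down, z forward; pixel columns grow to the right and rows downward; lengths in mm; the calibration is good to about 2 mm. A picture is of the moment at which its call begins.
- robot.job_done(): hands the job in, once; it reports no verdict.
The state is a dict: "clock": time; "joint_positions": joint angles; "joint_vel": joint speeds; "effort": joint torques, N m; "position": TCP position; "tool_rot": TCP orientation; "contact_force": force on the tool from outside, world axes, zero at the start; "torque": the same for the moment, N m; "gripper_width": finger opening in mm.
Only numpy, scipy, OpenCV 4.12 (cv2) and the standard library are available. Lean on these libraries where they do the work, as an engineer would, in place of code of your own. Each camera call takes 0.05 s, during which the arm holds its last target. There are 200 camera calls.

TASK

Slide the drying box's clear cover open, take out the dark blue finished disc and lay it flat on the round cork mat. Then slide every wet white-and-blue test tile along the bench, flat and never lifted off it, through the box's open front until it lies wholly inside with a clear gap between tiles; after that slide the cover fully home over them, and last hang the red tag by its hole on the slanting peg. Leave everything else on the bench where it is.

Things in the scene. Friction and masses are not known exactly. Their poses are not given: they have to be found in the camera images.
- dry_box: Grey drying box fixed to the bench; never moves in a run. Origin: on the bench in the middle of its open front edge; its x runs level into the box (away from the robot), y to its left, z up. The compartment is x 0 to 155 mm, y -102.5 to +102.5 mm, with no front wall and no sill: its floor is level with the bench. Side walls 8 mm thick and 26 mm high; behind x = 155 mm a solid deck 26 mm high (the back wall), to x = 330 mm.
- cover (a joint): Flat clear cover (163 x 219 x 6 mm, underside 28 mm, top 34 mm above the bench) on a slide along the box's x: 0 m = fully home over the compartment, 0.165 m = fully open, over the deck behind. About 2 N moves it, and it stays where it is left.
- cover_grip (a point): Centre of the black handle bar on the cover, 10 mm behind the cover's front edge: bar 10 mm (box x) by 90 mm (box y), rising 22 mm above the cover (34 to 56 mm above the bench). This point is 45 mm above the bench and moves with the cover.
- disc_mid (a point): Centre of the finished, dry disc: dark blue with white veins, 52 mm across, 8 mm thick, 50 g, its middle 4 mm above the bench. It starts lying in the compartment.
- mat: Round dark cork mat, 120 mm across and paper-thin (no step), fixed flat on the bench; origin at its centre.
- mat_mid (a point): Centre of the round cork mat.
- stand: Peg stand, fixed: wooden post 28 x 34 mm (its x by y), top 100 mm above the bench, on a steel foot 6 mm thick reaching 20 mm to the front and 50 mm to the back of the post's axis, 60 mm wide. Origin on the bench under the post's axis; the peg leans towards the stand's -x.
- peg: Round steel peg, 8 mm in diameter, 60 mm long, fixed in the top of the post. Origin at its root (100 mm above the bench, on the post's axis); its z runs along the peg to its tip and leans 40 degrees from vertical towards the stand's -x (roughly towards the robot); tip 146 mm above the bench. Its y is level.
- tag_mid (a point): Centre of the red plastic tag: flat plate 90 x 46 x 6 mm (its x, y, z), 40 g, with one round hole. It starts lying flat on the bench in front of the stand. Its x points to the end with the hole.
- tag_hole (a point): Centre of the tag's hole, 26 mm in diameter, on its long axis 28 mm from the tag's centre (17 mm from the near end).
- tile1_mid (a point): Centre of wet-glazed test tile 1: white with blue veins, 48 x 48 x 8 mm, sides along its x and y, 50 g, middle 4 mm above the bench. All four tiles look alike; some may be absent.
- tile2_mid (a point): Centre of wet-glazed test tile 2: white with blue veins, 48 x 48 x 8 mm, sides along its x and y, 50 g, middle 4 mm above the bench. All four tiles look alike; some may be absent.
- tile3_mid (a point): Centre of wet-glazed test tile 3: white with blue veins, 48 x 48 x 8 mm, sides along its x and y, 50 g, middle 4 mm above the bench. All four tiles look alike; some may be absent.
- tile4_mid (a point): Centre of wet-glazed test tile 4: white with blue veins, 48 x 48 x 8 mm, sides along its x and y, 50 g, middle 4 mm above the bench. All four tiles look alike; some may be absent.
- brush: Bystander, to be left alone: flat paint brush lying down, 120 mm long, 42 mm wide at the ferrule; origin at its underside (middle of its length)
- jar_a: Bystander, to be left alone: amber jar, 56 mm across, 55 mm high; origin at its underside
- jar_b: Bystander, to be left alone: blue jar, 52 mm across, 50 mm high; origin at its underside
- dish: Bystander, to be left alone: white dish, 72 mm across; origin at its underside
- block: Bystander, to be left alone: plywood block, 70 x 45 x 30 mm; origin at its underside
- bud_vase: Bystander, to be left alone: small blue vase, 56 mm across, 95 mm high; origin at its underside
Mind the look-alikes: they are no part of the job. Leave any orange or turquoise look-alike of the part that bears tile3_mid alone.

How it is judged:
By the outcome, as a careful person would: the job done as asked, in the order asked, and still so for the second after the job is handed in, with the robot touching nothing.
Of tile1, tile2, tile3, tile4 only 2 to 4 are there at a start; the rules pass over those that are not, and their reading is None.
At some moment in a run one of disc, tile1, tile2, tile3, tile4 may be knocked a few centimetres aside while the robot is not near it.
Once in a run the grip may slacken for a moment while it holds something.
It also fails if it takes over 210 s, if anything falls off the work surface, if the arm or the gripper's body presses on something with over 40 N, if the wrist force passes 120 N, or if a joint passes its speed limit or range.

## Working session

There is one attempt and no reset: what is moved stays moved. The work goes in short steps, Python scripts to look and compute and a tool call to move; the robot and the scene stay as the last step left them, time stands still between calls to the robot, and variables do not carry over. Pictures are saved under pics/ and viewed, about 12 in all and at most 16, crops included, and the job is handed in when it is done.

Besides the shell and the picture viewer there is one more tool, called by a JSON object that holds its "fn" and its "kwargs". play_rows: Moves the arm, as the interface text tells. Shifts and turns lie within -1 to 1; 1 stands for 20 mm of shift or 0.12 rad of turn. Its arguments: {"type":"object","properties":{"dr":{"type":"array","items":{"type":"array","items":{"type":"number","minimum":-1,"maximum":1}}},"travel":{"type":"array","items":{"type":"array","items":{"type":"number","minimum":-1,"maximum":1}}},"grip":{"type":"array","items":{"type":"number"}},"newtons":{"type":"number"}},"required":["dr","travel","grip"]}

```bash
ls; mkdir -p pics; cat > h.py <<'E'
import numpy as np, cv2
from plant import robot
def shot(name, f, crop=None, scale=1):
    im=robot.get_image(name); c=im["color"][:,:,::-1]
    np.savez('/tmp/'+name+'.npz',**{k:np.array(v) for k,v in im.items()})
    if crop: c=c[crop[1]:crop[3],crop[0]:crop[2]]
    cv2.imwrite('pics/'+f,cv2.resize(c,None,fx=scale,fy=scale,interpolation=cv2.INTER_CUBIC)); return im
def load(name): return dict(np.load('/tmp/'+name+'.npz'))
def ray(im,px):
    p=cv2.undistortPoints(np.array(px,float).reshape(-1,1,2),im["mtx"],im["dist"]).reshape(-1,2)
    d=np.c_[p,np.ones(len(p))]@im["pose"][:3,:3].T
    return im["pose"][:3,3],d
def onz(im,px,z):
    o,d=ray(im,px); z=np.broadcast_to(z,len(d)); return o+d*((z-o[2])/d[:,2])[:,None]
def proj(im,P):
    T=np.linalg.inv(im["pose"]); return cv2.projectPoints(np.array(P,float).reshape(-1,1,3),cv2.Rodrigues(T[:3,:3])[0],T[:3,3],im["mtx"],im["dist"])[0].reshape(-1,2)
E
python3 - <<'E'
from h import *
np.set_printoptions(precision=3,suppress=True)
print(robot.state(),robot.tcp_to_grasp)
a=shot("top","top0.png",scale=1.56)
b=shot("scene","sc0.png",scale=1.56)
print(a["pose"],b["pose"],a["mtx"],a["dist"])
E
```

```text
pics
{'clock': 0.0, 'joint_positions': array([ 1.017,  0.343,  1.525,  0.   ,  1.275, -0.146]), 'joint_vel': array([-0.001,  0.001,  0.   , -0.001,  0.   , -0.001]), 'effort': array([ -0.001, -43.124, -24.422,   0.072,   0.056,  -0.   ]), 'position': array([207.965, 481.595, 226.054]), 'tool_rot': array([-0.904,  1.376,  0.903]), 'contact_force': array([ 0.578, -0.823,  0.006]), 'torque': array([-0.054,  0.045,  0.016]), 'gripper_width': 91.81424183924653} 18.8
[[   0.062   -0.977    0.203  272.854]
 [  -0.998   -0.06     0.013    5.529]
 [  -0.001   -0.204   -0.979 1378.552]
 [   0.       0.       0.       1.   ]] [[  -0.449    0.656   -0.606 1185.424]
 [   0.893    0.326   -0.309  338.818]
 [  -0.005   -0.68    -0.733  843.041]
 [   0.       0.       0.       1.   ]] [[417.44    0.    256.201]
 [  0.    417.44  185.225]
 [  0.      0.      1.   ]] [-0.014  0.     0.     0.     0.   ]
```

View pics/top0.png

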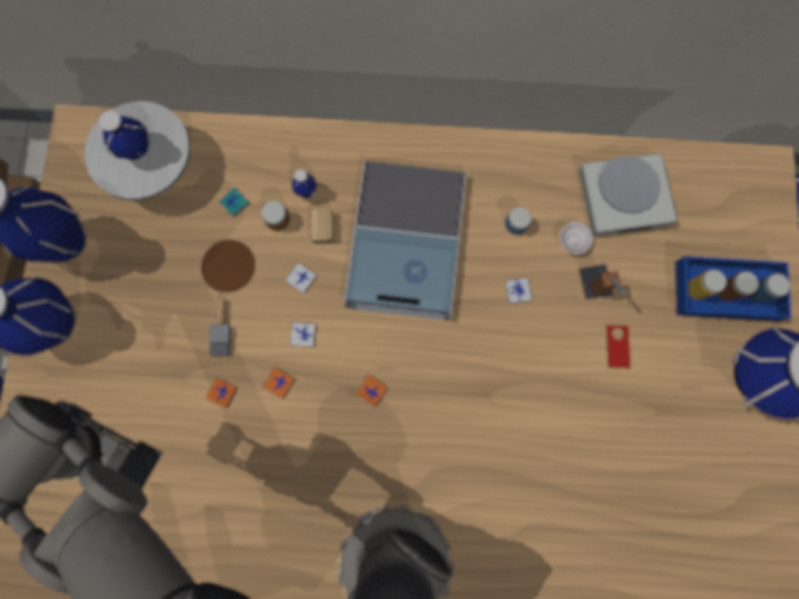

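View pics/sc0.png

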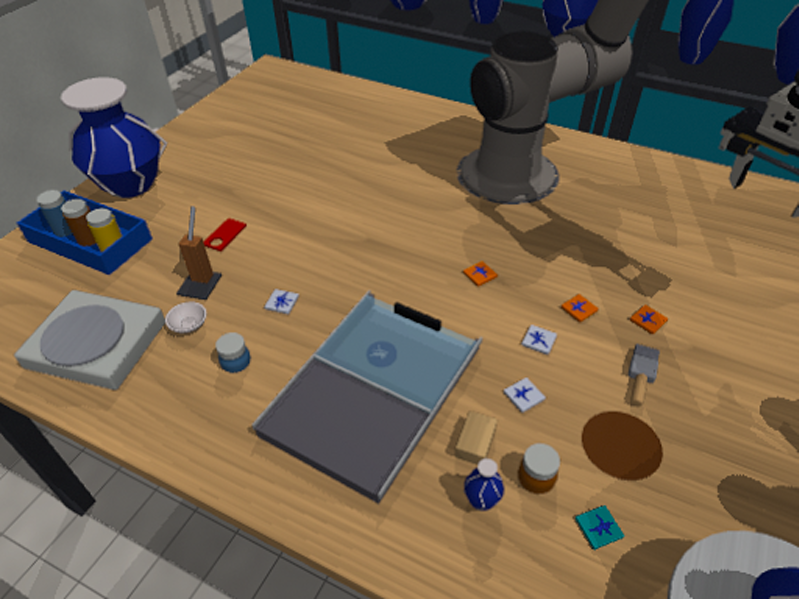

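The pictures show three white-and-blue tiles, in top0 at (301,278), (303,334) and (518,290). The disc is under the cover at (415,271), the mat at (228,265), the tag at (618,346) and the peg near (620,290). Possible mix-ups are the orange tiles (222,391), (279,382), (372,390) and the turquoise tile (234,202). I choose the white ones and leave the others alone.

```bash
python3 - <<'E'
from h import *
np.set_printoptions(precision=1,suppress=True)
a=load("top");b=load("scene")
c=a["color"][95:250,120:425,::-1]
cv2.imwrite('pics/c1.png',cv2.resize(c,None,fx=2.6,fy=2.6,interpolation=cv2.INTER_CUBIC))
c=b["color"][125:330,100:360,::-1]
cv2.imwrite('pics/c2.png',cv2.resize(c,None,fx=2.9,fy=2.9,interpolation=cv2.INTER_CUBIC))
def seg(im,pts,z,f):
    hsv=cv2.cvtColor(im["color"],cv2.COLOR_RGB2HSV)
    m=f(hsv).astype(np.uint8)
    m=cv2.morphologyEx(m,cv2.MORPH_CLOSE,np.ones((3,3)))
    n,l,s,ce=cv2.connectedComponentsWithStats(m)
    for i in range(1,n):
        if 50<s[i,4]<3000:
            cs=cv2.findContours((l==i).astype(np.uint8),cv2.RETR_EXTERNAL,cv2.CHAIN_APPROX_NONE)[0][0].reshape(-1,2)
            w=onz(im,cs,z)[:,:2].astype(np.float32); r=cv2.minAreaRect(w)
            print(ce[i],s[i,4],np.array(r[0]),np.array(r[1]),round(r[2],1))
W=lambda h:((h[...,1]<70)&(h[...,2]>140))|((h[...,0]>105)&(h[...,0]<130)&(h[...,1]>60)&(h[...,2]>60))
for im in(a,b):
    print("white");seg(im,None,8,W)
    print("red");seg(im,None,6,lambda h:((h[...,0]<5)|(h[...,0]>174))&(h[...,1]>190)&(h[...,2]>80))
    print("mat");seg(im,None,0,lambda h:(h[...,0]<18)&(h[...,2]<115)&(h[...,1]>120))
    print("bar");seg(im,None,56,lambda h:(h[...,2]<40))
E
```

```text
white
[83.  96.8] 2366 [843.3 640.9] [223.7 229.6] 9.3
[403.5 126.9] 1026 [ 813.  -471.8] [160.1 181. ] 11.4
[193.9 116.9] 187 [787.6 253.5] [63.4 45.2] 5.5
[174.  134.7] 165 [717.7 317.9] [47.4 48.3] 5.7
[ 18.1 149. ] 973 [637.1 851.6] [132.  125.6] 88.7
[332.2 139.3] 174 [ 732.9 -223.8] [44.8 61.8] 53.5
[368.2 151.1] 332 [ 699.7 -349.8] [66.2 72.5] 10.1
[470.1 184.3] 2098 [ 605.4 -693.1] [132.5 247.3] 1.4
[191.9 177.3] 231 [571.3 242.1] [50.5 54.4] 59.9
[265.3 174.5] 69 [598.5  -3.7] [38.7 36.3] 47.5
[ 16.9 203.8] 1298 [452.5 810.7] [163.5 130.9] 10.7
[332.2 185.5] 240 [ 572.1 -230.8] [51.4 56.5] 3.5
[193.3 214. ] 243 [447.2 226.2] [51.8 53.1] 87.0
[494.3 238.7] 1658 [ 428.6 -757.1] [128.5 183.1] 86.6
red
[396.3 226.1] 147 [ 449.2 -444. ] [32.9 48.4] 89.5
mat
[145.8 170.2] 848 [588.9 402.2] [112.6 109.2] 6.2
[385.4 181.8] 91 [ 599.3 -411.4] [33.3 45.2] 21.9
bar
[ 41.9 270.8] 729 [238.7 671.3] [210.3  66.8] 55.0
[ 88.5 297.2] 389 [165.2 517.1] [52.3 72.3] 65.7
[271.1 351.7] 320 [ 43.1 -52. ] [129.2  26.4] 55.0
[252.  373.4] 908 [-17.2   1.3] [ 64.2 142. ] 3.6
[131.2 379.2] 315 [-56.
[... 1684 characters left out ...]
5 [433.9 611.6] [101.1  53.9] 3.6
[398.4 285.4] 1757 [589.3 404.4] [116.  118.9] 26.8
[291.5 279.7] 120 [688.5 172.4] [66.9 13.3] 9.1
[335.9 304.4] 432 [701.8 291.2] [82.5 49.8] 80.7
[292.  314.5] 278 [774.3 211.7] [66.2 36.2] 41.6
[488.1 323.9] 1553 [595.3 596.9] [ 91.3 104.6] 4.4
[413.6 364.9] 1436 [758.1 477.5] [ 69.  142.3] 77.8
bar
[384.6  23.7] 121 [-689.7   13.4] [204.8  84. ] 48.7
[316.2  62.8] 856 [-216.5 -123.2] [360.9 146.3] 47.7
[381.   67.6] 555 [-329.9   93.6] [355.5 100.4] 6.7
[509.   59.2] 99 [-577.7  535.8] [202.7  21. ] 4.1
[502.4  78.4] 81 [-403.   530.6] [31.7 99.3] 81.2
[267.1 202.8] 190 [537.2  31.9] [92.4 20.4] 86.4
[ 27.9 294.2] 1450 [1007.8 -328.6] [254.6  37.7] 77.0
```

View pics/c1.png

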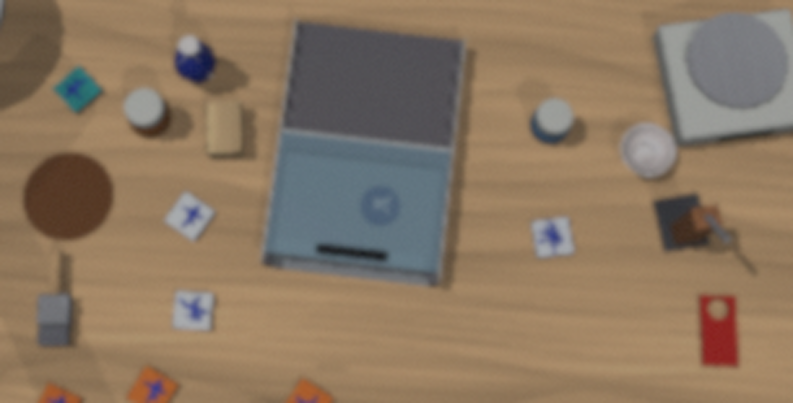

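View pics/c2.png

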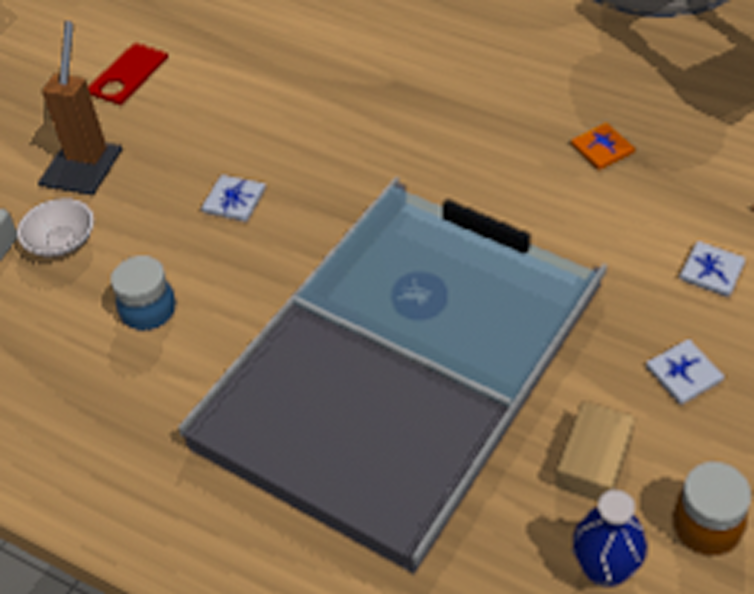

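```bash
cat > fit.py <<'E'
from h import *
from scipy.optimize import least_squares
np.set_printoptions(precision=2,suppress=True)
a=load("top");b=load("scene")
A=np.array([[296,22],[464,41],[440,284],[265,264]])/2.6+[120,95]
B=np.array([[413,562],[183,432],[398,183],[602,268]])/2.9+[100,125]
M=np.array([[330,110.5],[330,-110.5],[0,-110.5],[0,110.5]])
for im,p in((a,A),(b,B)):
    w=onz(im,p,26)[:,:2]; print(w)
    def f(q): c,s=np.cos(q[2]),np.sin(q[2]); return (M@np.array([[c,s],[-s,c]])+q[:2]-w).ravel()
    r=least_squares(f,[530,30,-.05]); print(r.x,r.fun.reshape(-1,2))
print("bar top", onz(a,np.array([[318,247],[386,254],[319,251],[385,257]])/2.6+[120,95],56))
print("bar scene ends top", onz(b,np.array([[446,204],[529,235]])/2.9+[100,125],56), "bottom front?", onz(b,np.array([[446,218],[528,250]])/2.9+[100,125],34))
print("disc",onz(a,np.array([[380,206]])/2.6+[120,95],8),onz(b,np.array([[419,296]])/2.9+[100,125],8))
print("tag corners",onz(b,np.array([[136,44],[168,57],[122,103],[90,91]])/2.9+[100,125],6),onz(b,np.array([[112,88]])/2.9+[100,125],3))
print("tag top",onz(a,np.array([[700,296],[735,295],[738,366],[703,366]])/2.6+[120,95],6),onz(a,np.array([[718,309]])/2.6+[120,95],3))
print("stand foot sc",onz(b,np.array([[68,142],[122,148],[90,192],[40,183]])/2.9+[100,125],6))
print("stand foot top",onz(a,np.array([[654,199],[696,194],[662,250],[705,245]])/2.6+[120,95],6))
print("peg tip sc",onz(b,np.array([[69,22]])/2.9+[100,125],146),"top",onz(a,np.array([[754,271]])/2.6+[120,95],146), "root sc",onz(b,np.array([[64,84]])/2.9+[100,125],100), onz(a,np.array([[710,215]])/2.6+[120,95],100))
E
python3 fit.py
```

```text
[[ 836.46  118.95]
 [ 823.41 -104.77]
 [ 496.61  -87.89]
 [ 508.56  134.39]]
[501.48  23.65  -0.05] [[ 0.26 -1.91]
 [ 1.95  1.11]
 [-0.81  1.18]
 [-1.4  -0.38]]
[[842.65 121.67]
 [826.68 -99.75]
 [499.64 -79.78]
 [512.06 140.25]]
[505.56  30.54  -0.06] [[-1.03 -0.72]
 [ 1.61  0.1 ]
 [-0.74  0.02]
 [ 0.16  0.59]]
bar top [[528.76  67.51  56.  ]
 [525.13 -17.26  56.  ]
 [523.79  65.93  56.  ]
 [521.28 -16.23  56.  ]]
bar scene ends top [[528.92 -11.3   56.  ]
 [529.83  73.71  56.  ]] bottom front? [[526.75 -12.77  34.  ]
 [528.8   73.15  34.  ]]
disc [[597.06  -6.79   8.  ]] [[603.26  -1.75   8.  ]]
tag corners [[ 421.63 -462.3     6.  ]
 [ 424.26 -416.04    6.  ]
 [ 509.34 -413.86    6.  ]
 [ 509.09 -457.15    6.  ]] [[ 492.01 -441.69    3.  ]]
tag top [[ 504.8  -421.79    6.  ]
 [ 508.83 -466.58    6.  ]
 [ 418.36 -469.58    6.  ]
 [ 415.68 -425.37    6.  ]] [[ 489.91 -445.7     3.  ]]
stand foot sc [[ 583.22 -426.04    6.  ]
 [ 565.5  -370.24    6.  ]
 [ 630.63 -359.17    6.  ]
 [ 642.93 -412.14    6.  ]]
stand foot top [[ 628.86 -362.27    6.  ]
 [ 638.96 -416.98    6.  ]
 [ 561.78 -372.95    6.  ]
 [ 571.78 -428.43    6.  ]]
peg tip sc [[ 551.06 -406.6   146.  ]] top [[ 514.13 -440.64  146.  ]] root sc [[ 588.08 -396.89  100.  ]] [[ 588.74 -404.91  100.  ]]
```

```bash
python3 - <<'E'
from h import *
np.set_printoptions(precision=3,suppress=True)
s=robot.state(); print(cv2.Rodrigues(s["tool_rot"])[0])
E
```

```text
[[-0.001 -0.918  0.397]
 [-0.001  0.397  0.918]
 [-1.     0.    -0.001]]
```

{"fn": "play_rows", "kwargs": {"dr": [[0, 0, -0.338], [0, 0, -0.338], [0, 0, -0.338], [0, 0, -0.338], [0, 0, -0.338], [0, 0, -0.338], [0, 0, -0.338], [0, 0, -0.338], [0, 0, -0.338], [0, 0, -0.338]], "travel": [[0.53, -0.757, -0.18], [0.53, -0.757, -0.18], [0.53, -0.757, -0.18], [0.53, -0.757, -0.18], [0.53, -0.757, -0.18], [0.53, -0.757, -0.18], [0.53, -0.757, -0.18], [0.53, -0.757, -0.18], [0.53, -0.757, -0.18], [0.53, -0.757, -0.18]], "grip": [1, 1, 1, 1, 1, 1, 1, 1, 1, 1]}}

```text
clock: 0.93
position: [314.4, 329.7, 190.3]
tool_rot: [-0.591, 1.489, 0.591]
contact_force: [0.2, 0.7, -0.3]
gripper_width: 92.0
```

{"fn": "play_rows", "kwargs": {"dr": [[0, 0, -0.338], [0, 0, -0.338], [0, 0, -0.338], [0, 0, -0.338], [0, 0, -0.338], [0, 0, -0.338], [0, 0, -0.338], [0, 0, -0.338], [0, 0, -0.338], [0, 0, -0.338]], "travel": [[0.53, -0.757, -0.18], [0.53, -0.757, -0.18], [0.53, -0.757, -0.18], [0.53, -0.757, -0.18], [0.53, -0.757, -0.18], [0.53, -0.757, -0.18], [0.53, -0.757, -0.18], [0.53, -0.757, -0.18], [0.53, -0.757, -0.18], [0.53, -0.757, -0.18]], "grip": [1, 1, 1, 1, 1, 1, 1, 1, 1, 1]}}

```text
clock: 1.77
position: [420.4, 178.3, 154.3]
tool_rot: [-0.275, 1.554, 0.274]
contact_force: [0.8, 0.4, -0.5]
gripper_width: 91.8
```

{"fn": "play_rows", "kwargs": {"dr": [[0, 0, -0.338], [0, 0, -0.338], [0, 0, -0.338], [0, 0, -0.338], [0, 0, -0.338], [0, 0, -0.338], [0, 0, -0.338], [0, 0, -0.338], [0, 0, -0.338], [0, 0, -0.338]], "travel": [[0.53, -0.757, -0.18], [0.53, -0.757, -0.18], [0.53, -0.757, -0.18], [0.53, -0.757, -0.18], [0.53, -0.757, -0.18], [0.53, -0.757, -0.18], [0.53, -0.757, -0.18], [0.53, -0.757, -0.18], [0.53, -0.757, -0.18], [0.53, -0.757, -0.18]], "grip": [1, 1, 1, 1, 1, 1, 1, 1, 1, 1]}}

```text
clock: 2.6
position: [526.4, 27.0, 118.2]
tool_rot: [0.044, 1.571, -0.044]
contact_force: [1.2, 0.1, -0.1]
gripper_width: 91.8
```

{"fn": "play_rows", "kwargs": {"dr": [[0, 0, 0], [0, 0, 0], [0, 0, 0], [0, 0, 0], [0, 0, 0], [0, 0, 0], [0, 0, 0], [0, 0, 0], [0, 0, 0], [0, 0, 0]], "travel": [[0, 0, -0.98], [0, 0, -0.98], [0, 0, -0.98], [0, 0, -0.98], [0, 0, 0], [0, 0, 0], [0, 0, 0], [0, 0, 0], [0, 0, 0], [0, 0, 0]], "grip": [0, 0, 0, 0, -0.45, -0.45, -0.45, -0.45, -0.45, -0.45], "newtons": 15}}

```text
clock: 3.43
position: [526.7, 27.8, 41.3]
tool_rot: [0.042, 1.569, -0.042]
contact_force: [-0.3, -0.2, 0.2]
gripper_width: 29.8
```

{"fn": "play_rows", "kwargs": {"dr": [[0, 0, 0], [0, 0, 0], [0, 0, 0], [0, 0, 0], [0, 0, 0], [0, 0, 0], [0, 0, 0], [0, 0, 0], [0, 0, 0], [0, 0, 0]], "travel": [[0.5, -0.027, 0], [0.5, -0.027, 0], [0.5, -0.027, 0], [0.5, -0.027, 0], [0.5, -0.027, 0], [0.5, -0.027, 0], [0.5, -0.027, 0], [0.5, -0.027, 0], [0.5, -0.027, 0], [0.5, -0.027, 0]], "grip": [-0.45, -0.45, -0.45, -0.45, -0.45, -0.45, -0.45, -0.45, -0.45, -0.45]}}

```text
clock: 4.27
position: [625.9, 22.1, 40.7]
tool_rot: [0.042, 1.572, -0.043]
contact_force: [-2.9, -1.8, 1.9]
gripper_width: 25.3
```

{"fn": "play_rows", "kwargs": {"dr": [[0, 0, 0], [0, 0, 0], [0, 0, 0], [0, 0, 0], [0, 0, 0], [0, 0, 0], [0, 0, 0], [0, 0, 0], [0, 0, 0], [0, 0, 0]], "travel": [[0.5, -0.027, 0], [0.5, -0.027, 0], [0.5, -0.027, 0], [0.5, -0.027, 0], [0.25, -0.014, 0], [0.15, -0.01, 0], [0.1, -0.005, 0], [0.1, -0.005, 0], [0.1, -0.005, 0], [0.1, -0.005, 0]], "grip": [-0.45, -0.45, -0.45, -0.45, -0.45, -0.45, -0.45, -0.45, -0.45, -0.45]}}

```text
clock: 5.1
position: [682.0, 19.3, 40.4]
tool_rot: [0.042, 1.571, -0.042]
contact_force: [-1.9, -1.0, 0.7]
gripper_width: 25.2
```

{"fn": "play_rows", "kwargs": {"dr": [[0, 0, 0], [0, 0, 0], [0, 0, 0], [0, 0, 0], [0, 0, 0], [0, 0, 0], [0, 0, 0], [0, 0, 0], [0, 0, 0], [0, 0, 0]], "travel": [[0.1, -0.005, 0], [0.1, -0.005, 0], [0, 0, 0], [0, 0, 0], [0, 0, 0], [0, 0, 0], [0, 0, 0], [0, 0, 0], [0, 0, 0], [0, 0, 0]], "grip": [-0.45, -0.45, -0.45, -0.45, -0.45, -0.45, -0.45, -0.45, -0.45, -0.45]}}

```text
clock: 5.93
position: [686.2, 19.2, 40.4]
tool_rot: [0.042, 1.57, -0.042]
contact_force: [0.8, 0.2, -0.8]
gripper_width: 25.1
```

{"fn": "play_rows", "kwargs": {"dr": [[0, 0, 0], [0, 0, 0], [0, 0, 0], [0, 0, 0], [0, 0, 0], [0, 0, 0], [0, 0, 0], [0, 0, 0], [0, 0, 0], [0, 0, 0]], "travel": [[0.05, 0, 0], [0.05, 0, 0], [0.05, 0, 0], [0.05, 0, 0], [0.05, 0, 0], [0, 0, 0], [0, 0, 0], [0, 0, 0], [0, 0, 0], [0, 0, 0]], "grip": [-0.45, -0.45, -0.45, -0.45, -0.45, -0.45, -0.45, -0.45, -0.45, -0.45]}}

```text
clock: 6.77
position: [688.1, 19.1, 40.1]
tool_rot: [0.042, 1.578, -0.042]
contact_force: [-12.6, -1.7, 8.1]
gripper_width: 25.3
```

{"fn": "play_rows", "kwargs": {"dr": [[0, 0, 0], [0, 0, 0], [0, 0, 0], [0, 0, 0], [0, 0, 0], [0, 0, 0.9], [0, 0, 0.9], [0, 0, 0.9], [0, 0, 0.9], [0, 0, 0.9]], "travel": [[-0.4, 0, 0], [0, 0, 0.8], [0, 0, 0.8], [0, 0, 0.8], [0, 0, 0.8], [-0.8, -0.08, 0.1], [-0.8, -0.08, 0.1], [-0.8, -0.08, 0.1], [-0.8, -0.08, 0.1], [-0.8, -0.08, 0.1]], "grip": [-0.45, -0.45, -0.45, -0.45, -0.45, 0, 0, 0, 0.5, 0.5]}}

```text
clock: 7.6
position: [602.8, 11.1, 114.6]
tool_rot: [-0.385, 1.535, 0.385]
contact_force: [-0.7, -0.2, 0.4]
gripper_width: 54.0
```

{"fn": "play_rows", "kwargs": {"dr": [[0, 0, 0.9], [0, 0, 0.9], [0, 0, 0.9], [0, 0, 0.9], [0, 0, 0.9], [0, 0, 0.9], [0, 0, 0.9], [0, 0, 0.9], [0, 0, 0.9], [0, 0, 0.9]], "travel": [[-0.8, -0.08, 0], [-0.8, -0.08, 0], [-0.8, -0.08, 0], [-0.8, -0.08, 0], [-0.8, -0.08, 0], [-0.8, -0.08, 0], [-0.8, -0.08, 0], [-0.8, -0.08, 0], [-0.8, -0.08, 0], [-0.8, -0.08, 0]], "grip": [0.5, 0.5, 0.5, 0.5, 0.5, 0.5, 0.5, 0.5, 0.5, 0.5]}}

```text
clock: 8.43
position: [442.9, -5.0, 114.6]
tool_rot: [-1.21, 1.208, 1.209]
contact_force: [0.3, -0.0, 0.7]
gripper_width: 69.1
```

```bash
cat > seg.py <<'E'
from h import *
np.set_printoptions(precision=1,suppress=True)
def seg(im,z,f,lim=(80,1200),lo=(330,-480),hi=(800,480)):
    m=f(cv2.cvtColor(im["color"],cv2.COLOR_RGB2HSV)).astype(np.uint8)
    m=cv2.morphologyEx(m,cv2.MORPH_CLOSE,np.ones((3,3)))
    n,l,s,ce=cv2.connectedComponentsWithStats(m)
    for i in range(1,n):
        if lim[0]<s[i,4]<lim[1]:
            cs=cv2.findContours((l==i).astype(np.uint8),cv2.RETR_EXTERNAL,cv2.CHAIN_APPROX_NONE)[0][0].reshape(-1,2)
            w=onz(im,cs,z)[:,:2].astype(np.float32); r=cv2.minAreaRect(w)
            if (np.array(r[0])>lo).all() and (np.array(r[0])<hi).all(): print(ce[i],s[i,4],np.array(r[0]),np.array(r[1]),round(r[2],1))
W=lambda h:((h[...,1]<70)&(h[...,2]>140))|((h[...,0]>105)&(h[...,0]<130)&(h[...,1]>60)&(h[...,2]>60))
DB=lambda h:((h[...,0]>105)&(h[...,0]<130)&(h[...,1]>110))
R=lambda h:((h[...,0]<5)|(h[...,0]>174))&(h[...,1]>190)&(h[...,2]>80)
E
python3 - <<'E'
from seg import *
b=shot("scene","sc1.png",(90,115,450,385),2.2)
seg(b,8,W)
print('disc');seg(b,8,DB,(30,1200))
print(robot.state()['position'])
E
```

```text
[180.  192.3] 217 [ 572.6 -228.9] [50.2 49.2] 10.8
[118.6 202.4] 383 [ 681.8 -360.9] [70.6 68.5] 41.2
[345.8 216.7] 253 [448.4 227.3] [49.3 48.9] 0.6
[146.9 219.5] 193 [ 697.2 -250.6] [44.7 46. ] 86.0
[244.3 225.9] 237 [601.8  -4.2] [51.6 48.3] 27.3
[336.  252.1] 314 [571.  242.8] [50.  48.2] 59.1
[347.3 293.7] 358 [671.5 305.1] [51.9 49.9] 29.3
[310.8 311. ] 533 [747.2 246.1] [53.5 77.4] 80.3
disc
[179.9 192.4] 33 [ 573.6 -229.6] [24.9 17.6] 42.0
[344.5 217. ] 35 [451.1 224.7] [28.4 21.5] 26.1
[244.3 226.7] 205 [601.8  -4.1] [51.5 48.2] 27.3
[334.5 251.4] 39 [569.4 238.3] [17.4 25.1] 82.4
[309.5 313.9] 447 [756.7 245.7] [58.2 54. ] 16.9
[385.8 337.6] 69 [735.9 410.6] [25.8 25.8] 86.3
[439.7  -4.8 114.2]
```

View pics/sc1.png

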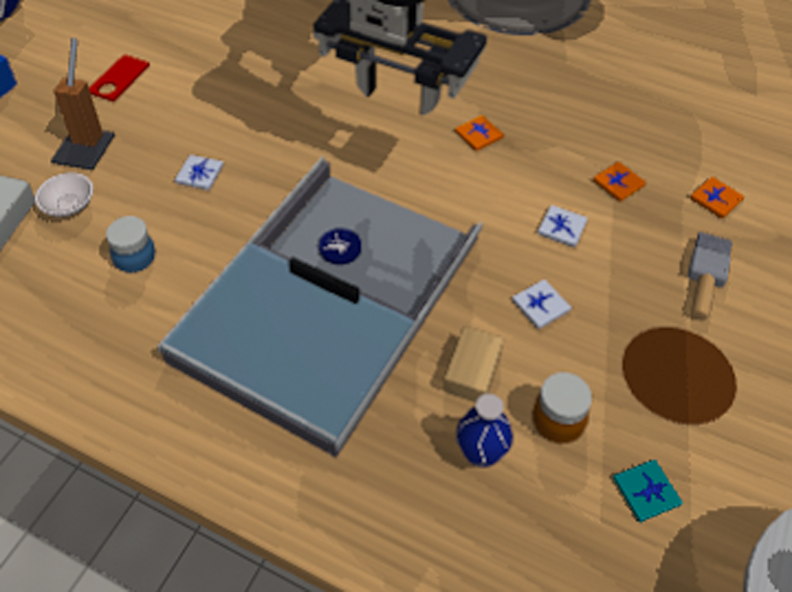

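{"fn": "play_rows", "kwargs": {"dr": [[0, 0, 0], [0, 0, 0], [0, 0, 0], [0, 0, 0], [0, 0, 0], [0, 0, 0], [0, 0, 0], [0, 0, 0], [0, 0, 0], [0, 0, 0]], "travel": [[0.805, 0, -0.27], [0.805, 0, -0.27], [0.805, 0, -0.27], [0.805, 0, -0.27], [0.805, 0, -0.27], [0.805, 0, -0.27], [0.805, 0, -0.27], [0.805, 0.02, -0.27], [0.805, 0.02, -0.27], [0.805, 0, -0.27]], "grip": [0.5, 0.5, 0.5, 0.5, 0.5, 0.5, 0.5, 0.5, 0.5, 0.5]}}

```text
clock: 9.32
position: [605.8, -4.0, 60.1]
tool_rot: [-1.205, 1.212, 1.203]
contact_force: [0.6, -0.1, 0.5]
gripper_width: 68.8
```

{"fn": "play_rows", "kwargs": {"dr": [[0, 0, 0], [0, 0, 0], [0, 0, 0], [0, 0, 0], [0, 0, 0], [0, 0, 0], [0, 0, 0], [0, 0, 0], [0, 0, 0], [0, 0, 0]], "travel": [[0, 0, -0.7], [0, 0, -0.7], [0, 0, -0.7], [0, 0, -0.6], [0, 0, -0.2], [0, 0, 0], [0, 0, 0], [0, 0, 0], [0, 0, 0], [0, 0, 0]], "grip": [0.5, 0.5, 0.5, 0.5, 0.5, 0.5, -0.2, -0.2, -0.2, -0.2], "newtons": 15}}

```text
clock: 10.15
position: [604.7, -4.1, 3.1]
tool_rot: [-1.206, 1.21, 1.205]
contact_force: [1.1, 1.7, 2.2]
gripper_width: 50.8
```

{"fn": "play_rows", "kwargs": {"dr": [[0, 0, 0], [0, 0, 0], [0, 0, 0], [0, 0, 0], [0, 0, 0], [0, 0, 0], [0, 0, 0], [0, 0, 0], [0, 0, 0], [0, 0, 0]], "travel": [[0, 0, 0.5], [0, 0, 0.7], [0, 0, 0.7], [0, 0, 0.7], [0, 0, 0.7], [0, 0, 0.2], [-0.03, 0.8, 0], [-0.03, 0.8, 0], [-0.03, 0.8, 0], [-0.03, 0.8, 0]], "grip": [-0.2, -0.2, -0.2, -0.2, -0.2, -0.2, -0.2, -0.2, -0.2, -0.2]}}

```text
clock: 10.98
position: [601.6, 60.5, 72.5]
tool_rot: [-1.205, 1.212, 1.206]
contact_force: [-0.0, -0.0, -0.4]
gripper_width: 51.0
```

{"fn": "play_rows", "kwargs": {"dr": [[0, 0, 0], [0, 0, 0], [0, 0, 0], [0, 0, 0], [0, 0, 0], [0, 0, 0], [0, 0, 0], [0, 0, 0], [0, 0, 0], [0, 0, 0]], "travel": [[-0.03, 0.8, 0], [-0.03, 0.8, 0], [-0.03, 0.8, 0], [-0.03, 0.8, 0], [-0.03, 0.8, 0], [-0.03, 0.8, 0], [-0.03, 0.8, 0], [-0.03, 0.8, 0], [-0.03, 0.8, 0], [-0.03, 0.8, 0]], "grip": [-0.2, -0.2, -0.2, -0.2, -0.2, -0.2, -0.2, -0.2, -0.2, -0.2]}}

```text
clock: 11.82
position: [595.5, 220.7, 72.3]
tool_rot: [-1.206, 1.212, 1.206]
contact_force: [-0.0, -1.0, -0.3]
gripper_width: 51.2
```

{"fn": "play_rows", "kwargs": {"dr": [[0, 0, 0], [0, 0, 0], [0, 0, 0], [0, 0, 0], [0, 0, 0], [0, 0, 0], [0, 0, 0], [0, 0, 0], [0, 0, 0], [0, 0, 0]], "travel": [[-0.03, 0.8, 0], [-0.03, 0.8, 0], [-0.03, 0.8, 0], [-0.03, 0.8, 0], [-0.03, 0.8, 0], [-0.03, 0.8, 0], [-0.03, 0.8, 0], [-0.03, 0.8, 0], [-0.03, 0.8, 0], [-0.03, 0.8, 0]], "grip": [-0.2, -0.2, -0.2, -0.2, -0.2, -0.2, -0.2, -0.2, -0.2, -0.2]}}

```text
clock: 12.65
position: [589.5, 381.6, 72.2]
tool_rot: [-1.206, 1.211, 1.206]
contact_force: [0.5, 0.6, -0.2]
gripper_width: 51.4
```

{"fn": "play_rows", "kwargs": {"dr": [[0, 0, 0], [0, 0, 0], [0, 0, 0], [0, 0, 0], [0, 0, 0], [0, 0, 0], [0, 0, 0], [0, 0, 0], [0, 0, 0], [0, 0, 0]], "travel": [[0.07, 0.55, 0], [0, 0.52, -0.5], [0, 0, -0.6], [0, 0, -0.6], [0, 0, -0.6], [0, 0, -0.6], [0, 0, -0.4], [0, 0, -0.12], [0, 0, 0], [0, 0, 0]], "grip": [-0.2, -0.2, -0.2, -0.2, -0.2, -0.2, -0.2, -0.2, -0.2, -0.2]}}

```text
clock: 13.48
position: [591.4, 401.0, 3.9]
tool_rot: [-1.205, 1.211, 1.205]
contact_force: [-0.1, 0.7, -0.5]
gripper_width: 51.5
```

{"fn": "play_rows", "kwargs": {"dr": [[0, 0, 0], [0, 0, 0], [0, 0, 0], [0, 0, 0], [0, 0, 0], [0, 0, 0], [0, 0, 0], [0, 0, 0], [0, 0, 0], [0, 0, 0]], "travel": [[0, 0, 0], [0, 0, 0], [0, 0, 0], [0, 0, 0], [0, 0, 0], [0, 0, 0.5], [0, 0, 0.9], [0, 0, 0.9], [0, 0, 0.9], [0, 0, 0.9]], "grip": [0.3, 0.5, 0.5, 0.5, 0.5, 0.5, 0.5, 0.5, 0.5, 0.5]}}

```text
clock: 14.32
position: [591.3, 401.4, 87.7]
tool_rot: [-1.206, 1.211, 1.206]
contact_force: [0.1, 0.0, 0.1]
gripper_width: 68.7
```

{"fn": "play_rows", "kwargs": {"dr": [[0, 0, -0.646], [0, 0, -0.646], [0, 0, -0.646], [0, 0, -0.646], [0, 0, -0.646], [0, 0, -0.646], [0, 0, -0.646], [0, 0, -0.646], [0, 0, -0.646], [0, 0, -0.646]], "travel": [[-0.358, -0.435, 0], [-0.358, -0.435, 0], [-0.358, -0.435, 0], [-0.358, -0.435, 0], [-0.358, -0.435, 0], [-0.358, -0.435, 0], [-0.358, -0.435, 0], [-0.358, -0.435, 0], [-0.358, -0.435, 0], [-0.358, -0.435, 0]], "grip": [0.5, 0.5, 0.5, 0.5, 0.5, 0.5, 0.5, 0.5, 0.5, 0.5]}}

```text
clock: 15.15
position: [519.5, 314.0, 86.9]
tool_rot: [-0.615, 1.481, 0.615]
contact_force: [-0.2, 0.1, -0.3]
gripper_width: 68.8
```

{"fn": "play_rows", "kwargs": {"dr": [[0, 0, -0.646], [0, 0, -0.646], [0, 0, -0.646], [0, 0, -0.646], [0, 0, -0.646], [0, 0, -0.646], [0, 0, -0.646], [0, 0, -0.646], [0, 0, -0.646], [0, 0, -0.646]], "travel": [[-0.358, -0.435, 0], [-0.358, -0.435, 0], [-0.358, -0.435, 0], [-0.358, -0.435, 0], [-0.358, -0.435, 0], [-0.358, -0.435, 0], [-0.358, -0.435, 0], [-0.358, -0.435, 0], [-0.358, -0.435, 0], [-0.358, -0.435, 0]], "grip": [0.5, 0.5, 0.5, 0.5, 0.5, 0.5, 0.5, 0.5, 0.5, 0.5]}}

```text
clock: 15.98
position: [448.0, 227.1, 86.9]
tool_rot: [-0.009, 1.569, 0.01]
contact_force: [0.6, 0.1, 0.2]
gripper_width: 68.8
```

```bash
python3 - <<'E'
from seg import *
b=shot("scene","sc2.png",(90,115,450,385),2.2)
seg(b,8,W)
print('disc');seg(b,8,DB,(120,1200))
# box corners of compartment floor for check
print(robot.state()['position'],robot.state()['tool_rot'])
E
```

```text
[180.  192.3] 216 [ 572.6 -228.9] [50.2 49.2] 10.8
[118.7 202.4] 384 [ 681.8 -360.9] [70.6 68.5] 41.2
[345.7 216.6] 253 [448.5 227.1] [49.1 49.5] 1.0
[146.9 219.5] 194 [ 697.4 -250.1] [47.  44.9] 70.9
[202.6 284.1] 229 [766.2   2.1] [234.  107.8] 86.4
[336.  252.1] 313 [571.  242.8] [50.  48.2] 59.1
[398.3 282. ] 316 [587.3 402.6] [48.7 48.7] 26.7
[347.2 293.5] 352 [670.7 304.4] [49.3 50.2] 26.7
[310.5 310.5] 570 [747.2 246. ] [53.9 77.1] 79.6
disc
[398.  282.5] 297 [589.  401.7] [50.9 52.2] 82.5
[309.5 313.9] 448 [756.7 245.7] [58.2 54. ] 16.9
[446.4 225.8  86.6] [-0.   1.6  0. ]
```

View pics/sc2.png

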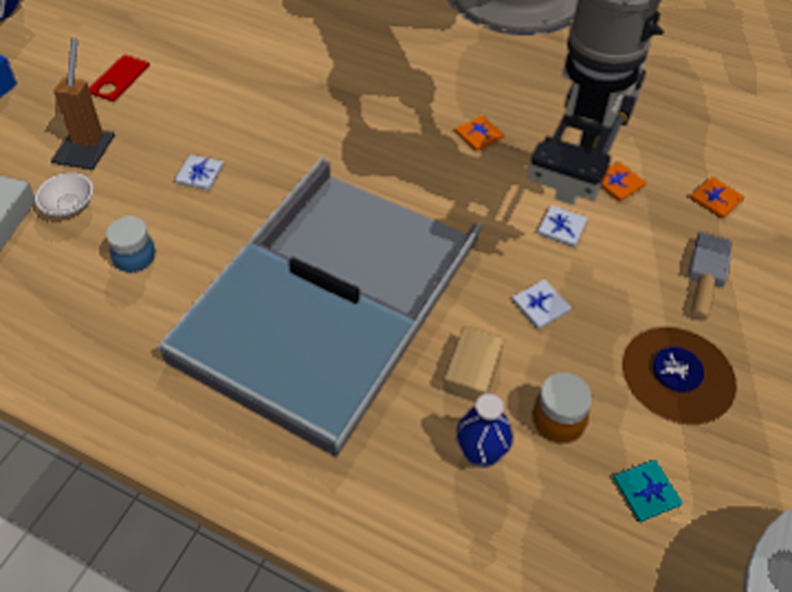

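{"fn": "play_rows", "kwargs": {"dr": [[0, 0, 0], [0, 0, 0], [0, 0, 0], [0, 0, 0], [0, 0, 0], [0, 0, 0], [0, 0, 0], [0, 0, 0], [0, 0, 0], [0, 0, 0]], "travel": [[0.05, 0.05, -0.8], [0, 0, -0.9], [0, 0, -0.9], [0, 0, -0.9], [0, 0, -0.5], [0, 0, -0.2], [0, 0, 0], [0, 0, 0], [0, 0, 0], [0, 0, 0]], "grip": [0.5, 0.5, 0.5, 0.5, 0.5, 0.5, 0.3, -0.1, -0.1, -0.1], "newtons": 6}}

```text
clock: 16.87
position: [449.6, 228.6, 2.9]
tool_rot: [-0.012, 1.569, 0.013]
contact_force: [0.8, 0.3, 1.8]
gripper_width: 48.1
```

{"fn": "play_rows", "kwargs": {"dr": [[0, 0, -0.05], [0, 0, -0.05], [0, 0, -0.05], [0, 0, -0.05], [0, 0, -0.05], [0, 0, -0.05], [0, 0, -0.05], [0, 0, -0.05], [0, 0, -0.05], [0, 0, -0.1]], "travel": [[0, -0.3, 0], [0, -0.6, 0], [0, -0.7, 0], [0, -0.7, 0], [0, -0.7, 0], [0, -0.7, 0], [0, -0.7, 0], [0, -0.7, 0], [0, -0.7, 0], [0, -0.6, 0]], "grip": [-0.1, -0.1, -0.1, -0.1, -0.1, -0.1, -0.1, -0.1, -0.1, -0.1]}}

```text
clock: 17.7
position: [449.5, 99.0, 2.8]
tool_rot: [0.041, 1.568, -0.04]
contact_force: [-0.1, 2.5, 5.6]
gripper_width: 47.7
```

{"fn": "play_rows", "kwargs": {"dr": [[0, 0, 0], [0, 0, 0], [0, 0, 0], [0, 0, 0], [0, 0, 0], [0, 0, 0], [0, 0, 0], [0, 0, 0], [0, 0, 0], [0, 0, 0]], "travel": [[0.3, -0.07, 0], [0.5, -0.05, 0], [0.6, -0.05, 0], [0.6, -0.04, 0], [0.6, -0.03, 0], [0.6, -0.03, 0], [0.6, -0.03, 0], [0.6, -0.03, 0], [0.6, -0.03, 0], [0.6, -0.03, 0]], "grip": [-0.1, -0.1, -0.1, -0.1, -0.1, -0.1, -0.1, -0.1, -0.1, -0.1]}}

```text
clock: 18.53
position: [560.6, 91.3, 2.3]
tool_rot: [0.04, 1.572, -0.04]
contact_force: [-2.4, -0.2, 4.7]
gripper_width: 47.6
```

{"fn": "play_rows", "kwargs": {"dr": [[0, 0, 0], [0, 0, 0], [0, 0, 0], [0, 0, 0], [0, 0, 0], [0, 0, 0], [0, 0, 0], [0, 0, 0], [0, 0, 0], [0, 0, 0]], "travel": [[0.6, -0.05, 0], [0.5, -0.05, 0], [0.15, 0, 0], [0, 0, 0], [0, 0, 0], [0, 0, 0], [0, 0, 0], [0, 0, 0.4], [0, 0, 0.9], [0, 0, 0.9]], "grip": [-0.1, -0.1, -0.1, -0.1, 0.15, 0.15, 0.15, 0.15, 0.15, 0.15]}}

```text
clock: 19.37
position: [585.1, 90.6, 46.2]
tool_rot: [0.039, 1.573, -0.039]
contact_force: [-0.1, -0.3, 1.2]
gripper_width: 52.5
```

{"fn": "play_rows", "kwargs": {"dr": [[0, 0, -0.413], [0, 0, -0.413], [0, 0, -0.413], [0, 0, -0.413], [0, 0, -0.413], [0, 0, -0.413], [0, 0, -0.413], [0, 0, -0.413], [0, 0, -0.413], [0, 0, -0.413]], "travel": [[-0.07, 0.76, 0.3], [-0.07, 0.76, 0.3], [-0.07, 0.76, 0.3], [-0.07, 0.76, 0.3], [-0.07, 0.76, 0.3], [-0.07, 0.76, 0], [-0.07, 0.76, 0], [-0.07, 0.76, 0], [-0.07, 0.76, 0], [-0.07, 0.76, 0]], "grip": [0.15, 0.15, 0.5, 0.5, 0.5, 0.5, 0.5, 0.5, 0.5, 0.5]}}

```text
clock: 20.2
position: [571.6, 243.4, 76.5]
tool_rot: [0.429, 1.528, -0.429]
contact_force: [0.0, 0.2, 0.1]
gripper_width: 68.7
```

```bash
python3 - <<'E'
from seg import *
b=robot.get_image("scene");seg(b,8,W)
print(robot.state()['position'],cv2.Rodrigues(robot.state()['tool_rot'])[0][:,2]*100)
E
```

```text
[180.2 192.3] 221 [ 572.4 -227.7] [50.2 51.6] 10.8
[209.6 269. ] 383 [656.1   8.7] [234.5 331.7] 86.5
[118.7 202.4] 385 [ 681.8 -360.9] [70.6 68.5] 41.2
[146.9 219.6] 199 [ 697.9 -249.9] [47.1 46. ] 64.7
[274.8 234.9] 115 [589.5  85.4] [44.5 37.3] 88.1
[336.  252.2] 315 [571.4 243.1] [50.4 48.2] 58.8
[398.4 281.9] 318 [587.1 402.9] [48.7 49.4] 26.7
[347.3 293.6] 350 [670.6 304.6] [49.3 49.9] 26.7
[310.2 310.6] 577 [747.2 246. ] [53.9 77.1] 79.6
[571.2 246.1  76.5] [ 85.3 -52.2  -0. ]
```

{"fn": "play_rows", "kwargs": {"dr": [[0, 0, 0], [0, 0, 0], [0, 0, 0], [0, 0, 0], [0, 0, 0], [0, 0, 0], [0, 0, 0], [0, 0, 0], [0, 0, 0], [0, 0, 0]], "travel": [[0, 0, -0.7], [0, 0, -0.8], [0, 0, -0.8], [0, 0, -0.8], [0, 0, -0.4], [0, 0, -0.18], [0, 0, 0], [0, 0, 0], [0, 0, 0], [0, 0, 0]], "grip": [0.5, 0.5, 0.5, 0.5, 0.5, 0.5, 0.3, -0.1, -0.1, -0.1], "newtons": 6}}

```text
clock: 21.08
position: [572.6, 242.7, 3.4]
tool_rot: [0.428, 1.527, -0.427]
contact_force: [-0.4, 0.2, 1.6]
gripper_width: 47.7
```

{"fn": "play_rows", "kwargs": {"dr": [[0, 0, 0.2], [0, 0, 0.4], [0, 0, 0.4], [0, 0, 0.45], [0, 0, 0.45], [0, 0, 0.45], [0, 0, 0.45], [0, 0, 0.45], [0, 0, 0.45], [0, 0, 0.45]], "travel": [[-0.3, 0, 0], [-0.6, 0, 0], [-0.7, 0, 0], [-0.7, 0, 0], [-0.7, 0, 0], [-0.7, 0, 0], [-0.7, 0, 0], [-0.7, 0, 0], [-0.7, 0, 0], [-0.6, 0, 0]], "grip": [-0.1, -0.1, -0.1, -0.1, -0.1, -0.1, -0.1, -0.1, -0.1, -0.1]}}

```text
clock: 21.92
position: [443.8, 242.8, 3.3]
tool_rot: [0.035, 1.568, -0.034]
contact_force: [1.6, -0.2, 2.8]
gripper_width: 47.8
```

{"fn": "play_rows", "kwargs": {"dr": [[0, 0, -0.01], [0, 0, -0.01], [0, 0, -0.01], [0, 0, -0.01], [0, 0, -0.01], [0, 0, -0.01], [0, 0, -0.01], [0, 0, -0.01], [0, 0, 0], [0, 0, 0]], "travel": [[0, -0.4, 0], [0, -0.72, 0], [0, -0.72, 0], [0, -0.72, 0], [0, -0.72, 0], [0, -0.72, 0], [0, -0.72, 0], [0, -0.72, 0], [0, -0.72, 0], [0, -0.72, 0]], "grip": [-0.1, -0.1, -0.1, -0.1, -0.1, -0.1, -0.1, -0.1, -0.1, -0.1]}}

```text
clock: 22.75
position: [445.0, 104.1, 3.2]
tool_rot: [0.046, 1.568, -0.045]
contact_force: [-0.3, 3.0, 4.7]
gripper_width: 47.8
```

{"fn": "play_rows", "kwargs": {"dr": [[0, 0, 0], [0, 0, 0], [0, 0, 0], [0, 0, 0], [0, 0, 0], [0, 0, 0], [0, 0, 0], [0, 0, 0], [0, 0, 0], [0, 0, 0]], "travel": [[0, -0.72, 0], [0, -0.72, 0], [0, -0.72, 0], [0, -0.72, 0], [0, -0.6, 0], [0, -0.25, 0], [0.3, -0.015, 0], [0.5, -0.03, 0], [0.6, -0.03, 0], [0.6, -0.03, 0]], "grip": [-0.1, -0.1, -0.1, -0.1, -0.1, -0.1, -0.1, -0.1, -0.1, -0.1]}}

```text
clock: 23.58
position: [483.8, 27.6, 2.8]
tool_rot: [0.046, 1.571, -0.046]
contact_force: [-2.7, 0.1, 4.5]
gripper_width: 48.0
```

{"fn": "play_rows", "kwargs": {"dr": [[0, 0, 0], [0, 0, 0], [0, 0, 0], [0, 0, 0], [0, 0, 0], [0, 0, 0], [0, 0, 0], [0, 0, 0], [0, 0, 0], [0, 0, 0]], "travel": [[0.6, -0.03, 0], [0.6, -0.03, 0], [0.6, -0.03, 0], [0.6, -0.03, 0], [0.6, -0.03, 0], [0.6, -0.03, 0], [0.6, -0.03, 0], [0.6, -0.03, 0], [0.2, -0.01, 0], [0, 0, 0]], "grip": [-0.1, -0.1, -0.1, -0.1, -0.1, -0.1, -0.1, -0.1, -0.1, -0.1]}}

```text
clock: 24.42
position: [585.3, 22.5, 2.8]
tool_rot: [0.045, 1.568, -0.046]
contact_force: [1.4, -0.3, 3.5]
gripper_width: 48.2
```

{"fn": "play_rows", "kwargs": {"dr": [[0, 0, 0], [0, 0, 0], [0, 0, 0], [0, 0, 0], [0, 0, 0], [0, 0, 0], [0, 0, 0], [0, 0, 0], [0, 0, 0], [0, 0, 0]], "travel": [[0, 0, 0], [0, 0, 0], [0, 0, 0], [0, 0, 0.4], [0, 0, 0.9], [0, 0, 0.9], [0, 0, 0.9], [0, -0.7, 0.5], [0, -0.7, 0], [0, -0.7, 0]], "grip": [0.15, 0.15, 0.15, 0.15, 0.15, 0.15, 0.15, 0.15, 0.15, 0.15]}}

```text
clock: 25.25
position: [584.0, -20.3, 74.7]
tool_rot: [0.045, 1.569, -0.045]
contact_force: [0.9, -0.7, -0.8]
gripper_width: 52.6
```

{"fn": "play_rows", "kwargs": {"dr": [[0, 0, 0.14], [0, 0, 0.14], [0, 0, 0.14], [0, 0, 0.14], [0, 0, 0.14], [0, 0, 0.14], [0, 0, 0.14], [0, 0, 0.14], [0, 0, 0.14], [0, 0, 0.14]], "travel": [[-0.06, -0.95, 0.1], [-0.06, -0.95, 0.1], [-0.06, -0.95, 0.1], [-0.06, -0.95, 0.1], [-0.06, -0.95, 0.1], [-0.06, -0.95, 0.1], [-0.06, -0.95, 0], [-0.06, -0.95, 0], [-0.06, -0.95, 0], [-0.06, -0.95, 0]], "grip": [0.5, 0.5, 0.5, 0.5, 0.5, 0.5, 0.5, 0.5, 0.5, 0.5]}}

```text
clock: 26.08
position: [570.4, -211.0, 84.7]
tool_rot: [-0.085, 1.572, 0.087]
contact_force: [0.1, 0.1, -0.1]
gripper_width: 68.9
```

```bash
python3 - <<'E'
from seg import *
b=shot("scene","sc3.png",(150,140,420,340),2.9);seg(b,8,W,(50,1200))
print(robot.state()['position'],cv2.Rodrigues(robot.state()['tool_rot'])[0][:,2]*100)
E
```

```text
[180.1 192.2] 218 [ 572.3 -228.9] [50.3 49.4] 10.2
[118.7 202.4] 384 [ 681.8 -360.9] [70.6 68.5] 41.2
[205. 222.] 61 [ 625.9 -104.4] [  4.9 148.5] 86.8
[146.9 219.6] 197 [ 697.8 -250. ] [46.9 46. ] 64.7
[255.9 225.2] 264 [583.5  22.1] [49.4 49.1] 87.0
[277.9 234.4] 280 [585.4  88.2] [49.  49.1] 87.0
[398.4 282. ] 324 [587.1 402.9] [48.7 49.4] 26.7
[347.4 293.7] 356 [671.4 305.3] [52.  49.5] 29.3
[310.6 311.2] 544 [747.2 246.1] [53.5 77.4] 80.3
[385.8 337.6] 69 [735.9 410.6] [25.8 25.8] 86.3
[ 570.3 -214.6   84.8] [99.4 10.9 -0.2]
```

View pics/sc3.png

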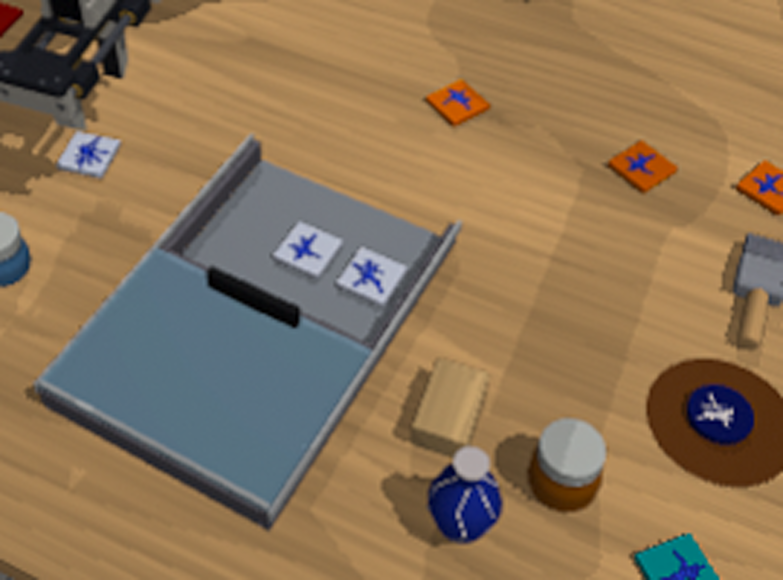

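{"fn": "play_rows", "kwargs": {"dr": [[0, 0, 0.3], [0, 0, 0.2], [0, 0, 0], [0, 0, 0], [0, 0, 0], [0, 0, 0], [0, 0, 0], [0, 0, 0], [0, 0, 0], [0, 0, 0]], "travel": [[0.07, -0.5, 0], [0, -0.2, -0.5], [0, 0, -0.8], [0, 0, -0.8], [0, 0, -0.8], [0, 0, -0.8], [0, 0, -0.38], [0, 0, 0], [0, 0, 0], [0, 0, 0]], "grip": [0.5, 0.5, 0.5, 0.5, 0.5, 0.5, 0.5, 0.5, 0.5, 0.5], "newtons": 6}}

```text
clock: 26.97
position: [573.6, -223.3, 5.3]
tool_rot: [-0.134, 1.566, 0.133]
contact_force: [1.2, -0.7, -1.1]
gripper_width: 69.0
```

{"fn": "play_rows", "kwargs": {"dr": [[0, 0, 0], [0, 0, 0], [0, 0, 0], [0, 0, 0], [0, 0, 0], [0, 0, 0], [0, 0, 0], [0, 0, 0], [0, 0, 0], [0, 0, 0]], "travel": [[0, 0, 0], [0, 0, 0], [0, 0, 0], [0, 0, 0], [0, 0, 0], [0, 0, 0], [-0.3, 0, 0], [-0.6, 0, 0], [-0.7, 0, 0], [-0.7, 0, 0]], "grip": [0.3, -0.1, -0.1, -0.1, -0.1, -0.1, -0.1, -0.1, -0.1, -0.1]}}

```text
clock: 27.8
position: [527.4, -223.0, 5.2]
tool_rot: [-0.135, 1.565, 0.133]
contact_force: [0.8, 1.1, 2.2]
gripper_width: 47.5
```

{"fn": "play_rows", "kwargs": {"dr": [[0, 0, -0.188], [0, 0, -0.188], [0, 0, -0.188], [0, 0, -0.188], [0, 0, -0.188], [0, 0, -0.188], [0, 0, -0.188], [0, 0, -0.188], [0, 0, -0.188], [0, 0, -0.188]], "travel": [[-0.7, 0, -0.1], [-0.7, 0, 0], [-0.7, 0, 0], [-0.7, 0, 0], [-0.7, 0, 0], [-0.7, 0, 0], [-0.15, 0, 0], [0, 0.4, 0], [0, 0.7, 0], [0, 0.72, 0]], "grip": [-0.1, -0.1, -0.1, -0.1, -0.1, -0.1, -0.1, -0.1, -0.1, -0.1]}}

```text
clock: 28.63
position: [440.9, -187.4, 3.6]
tool_rot: [0.043, 1.567, -0.047]
contact_force: [-0.2, -3.9, 6.4]
gripper_width: 47.4
```

{"fn": "play_rows", "kwargs": {"dr": [[0, 0, 0], [0, 0, 0], [0, 0, 0], [0, 0, 0], [0, 0, 0], [0, 0, 0], [0, 0, 0], [0, 0, 0], [0, 0, 0], [0, 0, 0]], "travel": [[0, 0.75, 0], [0, 0.75, 0], [0, 0.75, 0], [0, 0.75, 0], [0, 0.75, 0], [0, 0.75, 0], [0, 0.75, 0], [0, 0.75, 0], [0, 0.75, 0], [0, 0.5, 0]], "grip": [-0.1, -0.1, -0.1, -0.1, -0.1, -0.1, -0.1, -0.1, -0.1, -0.1]}}

```text
clock: 29.47
position: [441.0, -41.0, 3.5]
tool_rot: [0.042, 1.568, -0.044]
contact_force: [0.2, -3.2, 6.9]
gripper_width: 47.8
```

```bash
python3 - <<'E'
from seg import *
print(robot.state()['position'],cv2.Rodrigues(robot.state()['tool_rot'])[0][:,2]*100)
b=shot("scene","sc4.png",(170,120,330,280),3.6);seg(b,8,W,(30,1200))
E
```

```text
[441.  -41.    3.5] [99.9 -5.4  0.3]
[261.8 184.6] 63 [439.1 -35.2] [23.5 47.5] 86.6
[118.7 202.4] 384 [ 681.9 -361.4] [70.6 68.5] 38.9
[199.8 270.5] 295 [690.1   6.5] [235.2 261.9] 86.2
[146.9 219.5] 193 [ 697.2 -250.6] [44.7 46. ] 86.0
[256.  225.2] 250 [583.5  22.4] [48.2 47.9] 86.4
[278.  234.4] 277 [585.4  87.8] [48.5 49. ] 86.6
[398.3 281.9] 323 [587.1 402.9] [48.7 49.4] 26.7
[347.3 293.5] 350 [670.7 304.4] [49.3 50.2] 26.7
[310.7 311.1] 539 [747.2 246.1] [53.5 77.4] 80.3
[385.8 337.6] 69 [735.9 410.6] [25.8 25.8] 86.3
```

View pics/sc4.png

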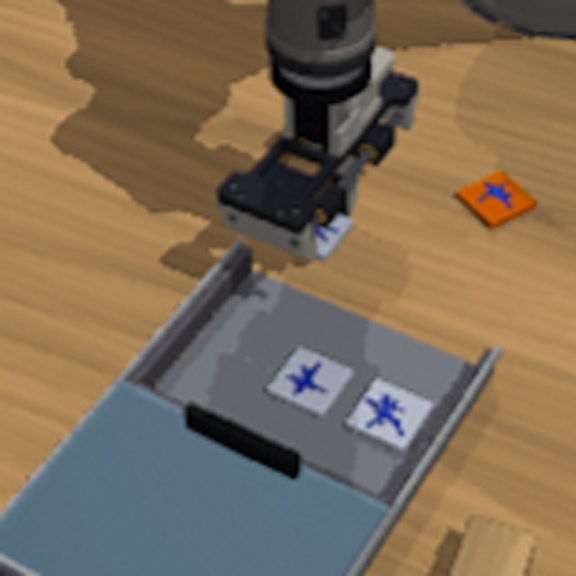

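{"fn": "play_rows", "kwargs": {"dr": [[0, 0, 0], [0, 0, 0], [0, 0, 0], [0, 0, 0], [0, 0, 0], [0, 0, 0], [0, 0, 0], [0, 0, 0], [0, 0, 0], [0, 0, 0]], "travel": [[0, 0.3, 0], [0, 0.3, 0], [0.3, -0.015, 0], [0.5, -0.03, 0], [0.6, -0.033, 0], [0.6, -0.033, 0], [0.6, -0.033, 0], [0.6, -0.033, 0], [0.6, -0.033, 0], [0.6, -0.033, 0]], "grip": [-0.1, -0.1, -0.1, -0.1, -0.1, -0.1, -0.1, -0.1, -0.1, -0.1]}}

```text
clock: 30.35
position: [527.7, -34.2, 3.0]
tool_rot: [0.043, 1.572, -0.043]
contact_force: [-3.2, 0.5, 5.6]
gripper_width: 47.9
```

{"fn": "play_rows", "kwargs": {"dr": [[0, 0, 0], [0, 0, 0], [0, 0, 0], [0, 0, 0], [0, 0, 0], [0, 0, 0], [0, 0, 0], [0, 0, 0], [0, 0, 0], [0, 0, 0]], "travel": [[0.6, -0.033, 0], [0.6, -0.033, 0], [0.6, -0.033, 0], [0.6, -0.033, 0], [0.1, 0, 0], [0, 0, 0], [0, 0, 0], [0, 0, 0], [0, 0, 0], [0, 0, 0]], "grip": [-0.1, -0.1, -0.1, -0.1, -0.1, -0.1, 0.15, 0.15, 0.15, 0.15]}}

```text
clock: 31.18
position: [577.7, -36.8, 2.5]
tool_rot: [0.043, 1.571, -0.043]
contact_force: [0.4, 0.3, -0.5]
gripper_width: 52.7
```

{"fn": "play_rows", "kwargs": {"dr": [[0, 0, 0], [0, 0, 0], [0, 0, 0], [0, 0, 0], [0, 0, 0], [0, 0, 0], [0, 0, 0], [0, 0, 0], [0, 0, 0], [0, 0, 0]], "travel": [[0, 0, 0.4], [0, 0, 0.9], [0, 0, 0.9], [0, 0, 0.9], [0, 0, 0.9], [0.8, 0.4, 0], [0.8, 0.4, 0], [0.8, 0.4, 0], [0.8, 0.4, 0], [0.8, 0.4, 0]], "grip": [0.15, 0.15, 0.15, 0.15, 0.15, -0.5, -0.9, -1, -1, -1]}}

```text
clock: 32.02
position: [659.0, 3.5, 83.5]
tool_rot: [0.043, 1.57, -0.043]
contact_force: [0.5, -0.1, -0.6]
gripper_width: 23.9
```

```bash
python3 - <<'E'
from seg import *
print(robot.state()['position'],robot.state()['gripper_width'])
b=shot("scene","sc5.png");seg(b,8,W,(30,1200))
a=shot("top","top5.png",(120,95,425,250),2.6);seg(a,8,W,(30,1200))
E
```

```text
[659.    3.5  83.5] 23.901041676277732
[251.8 169.3] 66 [396.  -84.8] [53.3 21.4] 27.0
[118.6 202.4] 385 [ 681.8 -360.9] [70.6 68.5] 41.2
[146.9 219.6] 198 [ 697.9 -249.9] [47.1 46. ] 64.7
[255.9 225.1] 265 [583.3  22.3] [49.5 49. ] 86.4
[277.9 234.4] 282 [585.3  88. ] [49.2 49.1] 87.3
[262.4 285.7] 59 [739.1 119.7] [  3.  117.8] 86.5
[398.3 282. ] 324 [587.1 402.9] [48.7 49.4] 26.7
[347.3 293.7] 357 [671.3 304.5] [51.1 50.3] 62.4
[310.2 310.6] 581 [747.2 246. ] [53.9 77.1] 79.6
[385.8 337.6] 69 [735.9 410.6] [25.8 25.8] 86.3
[193.9 117. ] 187 [785.1 257.3] [66.6 45.2] 42.7
[174.2 134.9] 174 [716.1 317.8] [50.7 48.3] 5.7
[332.7 138.9] 170 [ 732.5 -224.7] [46.3 61. ] 48.6
[368.6 151.9] 372 [ 696.7 -352.5] [70.9 75.6] 3.6
[145.9 170.5] 158 [585.1 399.6] [47.6 44.9] 49.5
[279.9 182. ] 56 [575.1 -56.3] [45.  23.5] 2.8
[136.9 212.8] 64 [433.4 408.6] [46.5 26.6] 6.9
```

{"fn": "play_rows", "kwargs": {"dr": [[0, 0, 0], [0, 0, 0], [0, 0, 0], [0, 0, 0], [0, 0, 0], [0, 0, 0], [0, 0, 0], [0, 0, 0], [0, 0, 0], [0, 0, 0]], "travel": [[0.6, 0.4, 0], [0.65, 0.3, 0], [0, 0, 0], [0, 0, 0], [0, 0, -0.6], [0, 0, -0.8], [0, 0, -0.6], [0, 0, -0.15], [0, 0, 0], [0, 0, 0]], "grip": [0.3, 0.3, 0.3, 0.3, 0.3, 0.3, 0.3, 0.3, 0.3, 0.3], "newtons": 15}}

```text
clock: 32.95
position: [683.3, 16.9, 39.8]
tool_rot: [0.043, 1.571, -0.043]
contact_force: [-0.4, 0.6, 0.4]
gripper_width: 59.7
```

{"fn": "play_rows", "kwargs": {"dr": [[0, 0, 0], [0, 0, 0], [0, 0, 0], [0, 0, 0], [0, 0, 0], [0, 0, 0], [0, 0, 0], [0, 0, 0], [0, 0, 0], [0, 0, 0]], "travel": [[0, 0, 0], [0, 0, 0], [0, 0, 0], [0, 0, 0], [-0.2, 0.01, 0], [-0.3, 0.02, 0], [-0.4, 0.02, 0], [-0.4, 0.02, 0], [-0.4, 0.02, 0], [-0.4, 0.02, 0]], "grip": [-0.45, -0.45, -0.45, -0.45, -0.45, -0.45, -0.45, -0.45, -0.45, -0.45]}}

```text
clock: 33.78
position: [641.2, 19.5, 39.9]
tool_rot: [0.043, 1.569, -0.043]
contact_force: [2.5, 0.8, -1.2]
gripper_width: 25.4
```

```bash
python3 - <<'E'
from seg import *
print(robot.state()['position'],robot.state()['gripper_width'])
a=shot("scene","sc6.png",(170,120,330,280),3.6);seg(a,8,W,(30,1200),(520,-120),(640,140))
E
```

```text
[641.2  19.5  39.9] 25.394009623111312
[258.6 225.8] 182 [583.9  26.5] [40.6 49.4] 87.3
[277.9 234.4] 282 [585.3  88. ] [49.2 49.1] 87.3
[267.9 246.7] 126 [634.  81.] [59.3 20.5] 86.1
```

View pics/sc6.png

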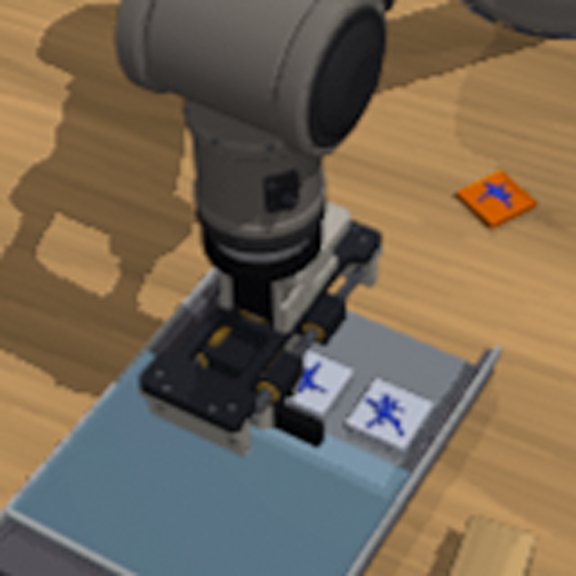

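{"fn": "play_rows", "kwargs": {"dr": [[0, 0, 0], [0, 0, 0], [0, 0, 0], [0, 0, 0], [0, 0, 0], [0, 0, 0], [0, 0, 0], [0, 0, 0], [0, 0, 0], [0, 0, 0]], "travel": [[-0.5, 0.028, 0], [-0.6, 0.033, 0], [-0.7, 0.038, 0], [-0.7, 0.038, 0], [-0.7, 0.038, 0], [-0.7, 0.038, 0], [-0.7, 0.038, 0], [-0.6, 0.033, 0], [-0.5, 0.028, 0], [-0.3, 0.015, 0]], "grip": [-0.45, -0.45, -0.45, -0.45, -0.45, -0.45, -0.45, -0.45, -0.45, -0.45]}}

```text
clock: 34.67
position: [521.0, 26.1, 40.2]
tool_rot: [0.043, 1.569, -0.043]
contact_force: [2.0, 2.0, -0.4]
gripper_width: 25.1
```

{"fn": "play_rows", "kwargs": {"dr": [[0, 0, 0], [0, 0, 0], [0, 0, 0], [0, 0, 0], [0, 0, 0], [0, 0, 0], [0, 0, 0], [0, 0, 0], [0, 0, 0], [0, 0, 0]], "travel": [[-0.15, 0.01, 0], [-0.15, 0.01, 0], [-0.1, 0.005, 0], [-0.1, 0.005, 0], [-0.1, 0.005, 0], [-0.08, 0, 0], [0, 0, 0], [0, 0, 0], [0, 0, 0], [0, 0, 0]], "grip": [-0.45, -0.45, -0.45, -0.45, -0.45, -0.45, -0.45, -0.45, -0.45, -0.45]}}

```text
clock: 35.5
position: [507.9, 26.5, 39.8]
tool_rot: [0.043, 1.57, -0.043]
contact_force: [1.5, -0.2, 1.6]
gripper_width: 25.2
```

{"fn": "play_rows", "kwargs": {"dr": [[0, 0, 0], [0, 0, 0], [0, 0, 0], [0, 0, 0], [0, 0, 0], [0, 0, 0], [0, 0, 0], [0, 0, 0], [0, 0, 0], [0, 0, 0]], "travel": [[-0.08, 0, 0], [-0.08, 0, 0], [-0.08, 0, 0], [-0.05, 0, 0], [0, 0, 0], [0, 0, 0], [0, 0, 0], [0, 0, 0], [0, 0, 0], [0, 0, 0]], "grip": [-0.45, -0.45, -0.45, -0.45, -0.45, -0.45, -0.45, -0.45, -0.45, -0.45]}}

```text
clock: 36.33
position: [507.8, 26.2, 40.3]
tool_rot: [0.043, 1.558, -0.044]
contact_force: [20.4, 0.9, -12.3]
gripper_width: 25.1
```

{"fn": "play_rows", "kwargs": {"dr": [[0, 0, 0], [0, 0, 0], [0, 0, 0], [0, 0, 0], [0, 0, 0], [0, 0, -0.496], [0, 0, -0.496], [0, 0, -0.496], [0, 0, -0.496], [0, 0, -0.496]], "travel": [[0.4, 0, 0], [0, 0, 0.8], [0, 0, 0.8], [0, 0, 0.8], [0, 0, 0.8], [-0.147, -0.9, 0], [-0.147, -0.9, 0], [-0.147, -0.9, 0], [-0.147, -0.9, 0], [-0.147, -0.9, 0]], "grip": [-0.45, -0.45, -0.45, -0.45, -0.45, 0.4, 0.4, 0.4, 0.4, 0.4]}}

```text
clock: 37.17
position: [493.8, -63.9, 103.2]
tool_rot: [0.279, 1.556, -0.279]
contact_force: [1.0, -0.6, 0.8]
gripper_width: 54.1
```

{"fn": "play_rows", "kwargs": {"dr": [[0, 0, -0.496], [0, 0, -0.496], [0, 0, -0.496], [0, 0, -0.496], [0, 0, -0.496], [0, 0, -0.496], [0, 0, -0.496], [0, 0, -0.496], [0, 0, -0.496], [0, 0, -0.496]], "travel": [[-0.147, -0.95, 0], [-0.147, -0.95, 0], [-0.147, -0.95, 0], [-0.147, -0.95, 0], [-0.147, -0.95, 0], [-0.147, -0.95, 0], [-0.147, -0.95, 0], [-0.147, -0.95, 0], [-0.147, -0.95, 0], [-0.147, -0.95, 0]], "grip": [0.4, 0.4, 0.4, 0.4, 0.4, 0.4, 0.4, 0.4, 0.4, 0.4]}}

```text
clock: 38.0
position: [464.6, -253.7, 103.1]
tool_rot: [0.742, 1.444, -0.742]
contact_force: [0.4, 0.3, -0.3]
gripper_width: 64.5
```

{"fn": "play_rows", "kwargs": {"dr": [[0, 0, -0.496], [0, 0, -0.496], [0, 0, -0.496], [0, 0, -0.496], [0, 0, -0.496], [0, 0, -0.496], [0, 0, -0.496], [0, 0, -0.496], [0, 0, -0.496], [0, 0, -0.496]], "travel": [[-0.147, -0.95, 0], [-0.147, -0.95, 0], [-0.147, -0.95, 0], [-0.147, -0.95, 0], [-0.147, -0.95, 0], [-0.147, -0.95, 0], [-0.147, -0.95, 0], [-0.147, -0.95, 0], [-0.147, -0.95, 0], [-0.147, -0.95, 0]], "grip": [0.4, 0.4, 0.4, 0.4, 0.4, 0.4, 0.4, 0.4, 0.4, 0.4]}}

```text
clock: 38.83
position: [435.4, -443.4, 102.9]
tool_rot: [1.192, 1.224, -1.191]
contact_force: [0.0, 0.2, -0.1]
gripper_width: 64.5
```

```bash
python3 - <<'E'
from seg import *
print(robot.state()['position'],cv2.Rodrigues(robot.state()['tool_rot'])[0][:,2]*100,robot.state()['joint_positions'])
a=shot("scene","sc7.png",(80,100,330,290),3.1);seg(a,6,R,(30,1200))
E
```

```text
[ 435.4 -443.4  102.9] [   2.5 -100.    -0.3] [-0.9  0.6  1.4 -0.   1.1  0.6]
[144.  149.4] 241 [ 465.7 -442.7] [90.9 46.2] 1.6
```

View pics/sc7.png

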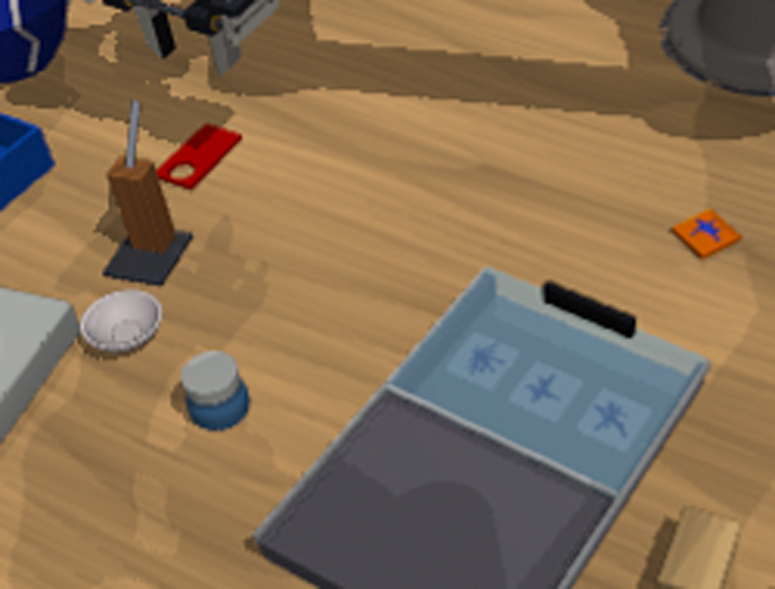

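{"fn": "play_rows", "kwargs": {"dr": [[0, 0, 0], [0, 0, 0], [0, 0, 0], [0, 0, 0], [0, 0, 0], [0, 0, 0], [0, 0, 0], [0, 0, 0], [0, 0, 0], [0, 0, 0]], "travel": [[0, 0, -0.8], [0, 0, -0.9], [0, 0, -0.9], [0, 0, -0.9], [0, 0, -0.9], [0, 0, -0.5], [0, 0, -0.1], [0, 0, 0], [0, 0, 0], [0, 0, 0]], "grip": [0.4, 0.4, 0.4, 0.4, 0.4, 0.4, 0.4, 0.4, 0.4, 0.4], "newtons": 25}}

```text
clock: 39.72
position: [436.9, -444.0, 4.9]
tool_rot: [1.188, 1.22, -1.189]
contact_force: [0.2, -0.2, 0.3]
gripper_width: 64.0
```

{"fn": "play_rows", "kwargs": {"dr": [[0, 0, 0], [0, 0, 0], [0, 0, 0], [0, 0, 0], [0, 0, 0], [0, 0, 0], [0, 0, 0], [0, 0, 0], [0, 0, 0], [0, 0, 0]], "travel": [[0, 0, 0], [0, 0, 0], [0, 0, 0], [0, 0, 0], [0, 0, 0], [0, 0, 0.4], [0, 0, 0.8], [0, 0, 0.9], [0, 0, 0.9], [0, 0, 0.9]], "grip": [0.1, -0.3, -0.3, -0.3, -0.3, -0.3, -0.3, -0.3, -0.3, -0.3]}}

```text
clock: 40.55
position: [436.4, -443.3, 82.9]
tool_rot: [1.189, 1.223, -1.189]
contact_force: [0.1, -0.6, 0.2]
gripper_width: 44.9
```

```bash
python3 - <<'E'
from seg import *
b=load("scene"); a=load("top")
q=lambda x,y,s,o:(np.array([[x,y]])+.5)/s-.5+o
print(robot.state()['position'])
for n,p,z in(("tip",(137,102),146),("root",(131,162),100)): print(n,onz(b,q(*p,3.1,np.array([80,100])),z))
print("foot",onz(b,np.array([q(x,y,3.1,np.array([80,100]))[0] for x,y in((134,231),(192,234),(160,283),(104,273))]),6))
for psi in (.14,.18,.2):
  u=np.array([np.cos(psi),np.sin(psi),0]);ax=-.643*u+[0,0,.766]
  print(proj(b,[[589,-397,100],np.array([589,-397,100])+60*ax])*1,)
c=a["color"][165:205,360:415,::-1]
cv2.imwrite('pics/peg.png',np.hstack([cv2.resize(c,None,fx=7,fy=7,interpolation=cv2.INTER_CUBIC),cv2.resize(b["color"][125:195,100:160,::-1],(240,280),interpolation=cv2.INTER_CUBIC)]))
E
```

```text
[ 436.4 -443.3   82.9]
tip [[ 550.9 -406.5  146. ]]
root [[ 581.3 -403.   100. ]]
foot [[ 584.7 -426.9    6. ]
 [ 563.  -373.9    6. ]
 [ 629.5 -359.2    6. ]
 [ 642.5 -414.7    6. ]]
[[121.8 154.1]
 [125.1 133. ]]
[[121.8 154.1]
 [124.6 132.9]]
[[121.8 154.1]
 [124.3 132.8]]
```

View pics/peg.png

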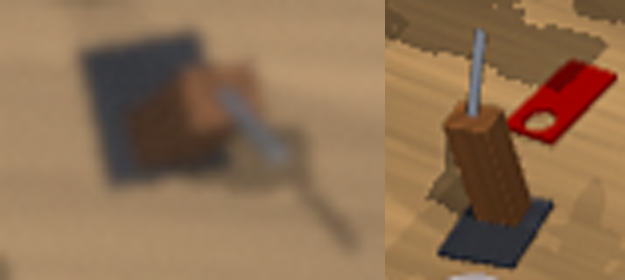

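```bash
python3 - <<'E'
from seg import *
from scipy.optimize import least_squares
b=load("scene"); a=load("top")
q=lambda p,s,o:(np.array(p)+.5)/s-.5+np.array(o)
def pts(x):
    u=np.array([np.cos(x[2]),np.sin(x[2]),0]);ax=-.6428*u+[0,0,.766]; r=np.array([x[0],x[1],100.]); v=np.array([-u[1],u[0],0])
    f=[r-[0,0,94]+s*u+t*v for s,t in((-20,-30),(-20,30),(50,30),(50,-30))]
    return r,r+60*ax,f
sb=[q(p,4,(100,125)) for p in((87,112),(94,30))]; st=[q(p,7,(360,165)) for p in((228,93),(283,158))]
fb=[q(p,3.1,(80,100)) for p in((134,231),(192,234),(160,283),(104,273))]
fb=[fb[0],fb[1],fb[2],fb[3]]
ft=[q((80,58),7,(360,165)),q((197,32),7,(360,165)),q((112,186),7,(360,165))]
def res(x):
    r,t,f=pts(x)
    A=proj(b,[r,t]+f)-np.array(sb+fb)
    B=proj(a,[t,f[2],f[3],f[1]])-np.array([st[1]]+ft)
    return np.r_[A.ravel(),B.ravel()]
x=least_squares(res,[589,-397,.18],loss='soft_l1'); print(x.x[:2],'psi %.3f'%x.x[2]); print(res(x.x).reshape(-1,2)); print(pts(x.x)[1])
E
```

```text
[ 587.  -400.4] psi 0.251
[[-0.1  0.8]
 [ 0.  -0.1]
 [ 0.1 -2.7]
 [-0.1 -0.8]
 [ 0.4 -0.3]
 [-0.7 -0.2]
 [-0.3 -0.1]
 [-0.4 -1.1]
 [-0.  -0.7]
 [ 0.1  0.5]]
[ 549.7 -410.   146. ]
```

{"fn": "play_rows", "kwargs": {"dr": [[0, 0, 0.81], [0, 0, 0.81], [0.159, -0.71, 0], [0.159, -0.71, 0], [0.159, -0.71, 0], [0.159, -0.71, 0], [0.159, -0.71, 0], [0.159, -0.71, 0], [0.159, -0.71, 0], [0.159, -0.71, 0]], "travel": [[0.15, 0.1, 0.26], [0.15, 0.1, 0.26], [0.15, 0.1, 0.26], [0.15, 0.1, 0.26], [0.15, 0.1, 0.26], [0.15, 0.1, 0.26], [0.15, 0.1, 0.26], [0.15, 0.1, 0.26], [0.15, 0.1, 0.26], [0.15, 0.1, 0.26]], "grip": [-0.3, -0.3, -0.3, -0.3, -0.3, -0.3, -0.3, -0.3, -0.3, -0.3]}}

```text
clock: 41.38
position: [466.6, -423.9, 135.3]
tool_rot: [1.36, 0.823, -0.507]
contact_force: [0.3, -0.1, -0.9]
gripper_width: 44.7
```

```bash
cat > tag.py <<'E'
from seg import *
s=robot.state(); Rm=cv2.Rodrigues(s['tool_rot'])[0]; p=s['position']
print(p,s['gripper_width'],s['contact_force'],s['joint_positions']);print(Rm*100)
# tool y axis: tag +x = tool y or -y
t=Rm[:,1]*np.sign(Rm[0,1]); hole=p+56.8*t+2*Rm[:,0]; print('tagx',t*100,'hole',hole)
E
cat >> tag.py <<'E'
import sys
b=shot("scene",sys.argv[1],(80,70,240,190),5)
print('proj hole',(proj(b,[hole])-[80,70])*5)
E
python3 tag.py p1.png
```

```text
[ 466.6 -423.9  135.3] 44.67327389974941 [ 0.3 -0.1 -0.9] [-1.2  0.6  1.7  0.9  1.  -0.4]
[[ 63.2  74.4  22. ]
 [ 13.9  17.  -97.6]
 [-76.3  64.7   0.4]]
tagx [74.4 17.  64.7] hole [ 510.1 -413.9  170.5]
proj hole [[245.1 234. ]]
```

View pics/p1.png

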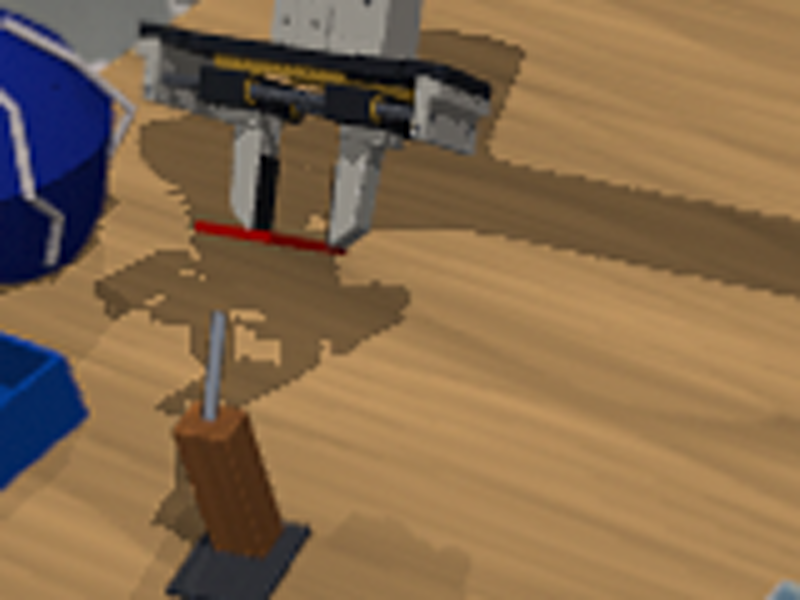

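```bash
cat > tag2.py <<'E'
from seg import *
s=robot.state(); Rm=cv2.Rodrigues(s['tool_rot'])[0]; p=s['position']; b=load("scene")
t=Rm[:,1]*np.sign(Rm[0,1]); j=Rm[:,2]; n=-Rm[:,0]
for d in(0,56.8,73.8): print(d,((proj(b,[p+d*t-2*n+k*23*j for k in(-1,0,1)])-[80,70])*5).round().tolist())
print('tip',((proj(b,[[550.5,-408,146],[587,-400,100]])-[80,70])*5).round())
E
python3 tag2.py
```

```text
0 [[332.0, 250.0], [296.0, 244.0], [260.0, 239.0]]
56.8 [[285.0, 240.0], [247.0, 235.0], [210.0, 229.0]]
73.8 [[270.0, 237.0], [232.0, 231.0], [194.0, 226.0]]
tip [[218. 312.]
 [207. 417.]]
```

{"fn": "play_rows", "kwargs": {"dr": [[0, 0, 0], [0, 0, 0], [0, 0, 0], [0, 0, 0], [0, 0, 0], [0, 0, 0], [0, 0, 0], [0, 0, 0], [0, 0, 0], [0, 0, 0]], "travel": [[0.36, 0.028, -0.025], [0.36, 0.028, -0.025], [0.36, 0.028, -0.025], [0, 0, 0], [0.157, 0.035, -0.19], [0.157, 0.035, -0.19], [0.157, 0.035, -0.19], [0.157, 0.035, -0.19], [0.157, 0.035, -0.19], [0.157, 0.035, -0.19]], "grip": [-0.3, -0.3, -0.3, -0.3, -0.3, -0.3, -0.3, -0.3, -0.3, -0.3]}}

```text
clock: 42.27
position: [507.2, -417.4, 108.8]
tool_rot: [1.36, 0.829, -0.51]
contact_force: [-0.8, -0.2, -1.3]
gripper_width: 44.6
```

```bash
python3 tag.py p2.png; python3 tag2.py; python3 -c "
from h import *
a=shot('top','t2.png',(365,160,425,205),6)
p=cv2.imread('pics/p2.png')[150:450,80:400]; t=cv2.imread('pics/t2.png'); h=max(p.shape[0],t.shape[0])
f=lambda i:cv2.copyMakeBorder(i,0,h-i.shape[0],0,0,0)
cv2.imwrite('pics/both2.png',np.hstack([f(p),f(t)]))"
```

```text
[ 507.2 -417.4  108.8] 44.56581959980375 [-0.8 -0.2 -1.3] [-1.1  0.6  1.7  0.9  0.9 -0.4]
[[ 62.7  74.7  22. ]
 [ 14.1  16.9 -97.6]
 [-76.6  64.3   0.1]]
tagx [74.7 16.9 64.3] hole [ 550.9 -407.5  143.8]
proj hole [[218.9 315.4]]
0 [[306.0, 328.0], [270.0, 322.0], [234.0, 316.0]]
56.8 [[257.0, 323.0], [220.0, 317.0], [182.0, 311.0]]
73.8 [[242.0, 321.0], [204.0, 315.0], [166.0, 309.0]]
tip [[218. 312.]
 [207. 417.]]
```

View pics/both2.png

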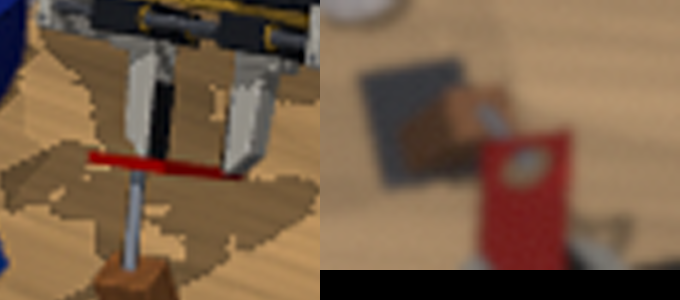

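{"fn": "play_rows", "kwargs": {"dr": [[0, 0, 0], [0, 0, 0], [0, 0, 0], [0, 0, 0], [0, 0, 0], [0, 0, 0], [0, 0, 0], [0, 0, 0], [0, 0, 0], [0, 0, 0]], "travel": [[0.157, 0.035, -0.19], [0.157, 0.035, -0.19], [0.157, 0.035, -0.19], [0.157, 0.035, -0.19], [0, 0, 0], [0, 0, 0], [0, 0, 0], [0, 0, 0], [0, 0, 0], [0, 0, 0]], "grip": [-0.3, -0.3, -0.3, -0.3, -0.3, -0.3, -0.3, -0.3, -0.3, -0.3]}}

```text
clock: 43.2
position: [519.4, -414.9, 94.5]
tool_rot: [1.36, 0.828, -0.51]
contact_force: [0.3, 0.1, -0.9]
gripper_width: 45.1
```

```bash
python3 tag.py p3.png;  python3 -c "
from h import *
a=shot('top','t3.png',(365,160,425,205),6)
p=cv2.imread('pics/p3.png')[150:450,80:400]; t=cv2.imread('pics/t3.png'); h=max(p.shape[0],t.shape[0])
f=lambda i:cv2.copyMakeBorder(i,0,h-i.shape[0],0,0,0)
cv2.imwrite('pics/both3.png',np.hstack([f(p),f(t)]))"
```

```text
[ 519.4 -414.9   94.5] 45.10864909753198 [ 0.3  0.1 -0.9] [-1.1  0.6  1.7  0.9  0.9 -0.4]
[[ 62.8  74.7  22. ]
 [ 14.   16.9 -97.6]
 [-76.6  64.3   0.2]]
tagx [74.7 16.9 64.3] hole [ 563.1 -405.   129.5]
proj hole [[214.6 349.3]]
```

View pics/both3.png

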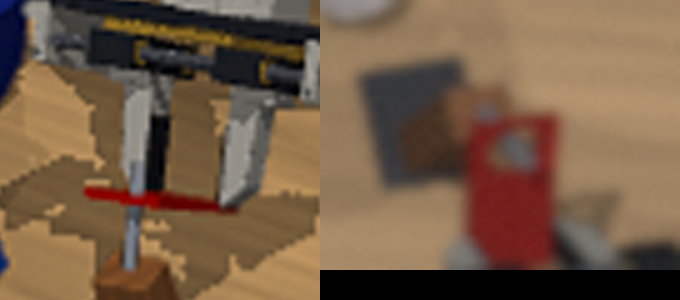

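{"fn": "play_rows", "kwargs": {"dr": [[0, 0, 0], [0, 0, 0], [0, 0, 0], [0, 0, 0], [0, 0, 0], [0, 0, 0], [0, 0, 0], [0, 0, 0], [0, 0, 0], [0, 0, 0]], "travel": [[0.157, 0.035, -0.19], [0.157, 0.035, -0.19], [0.157, 0.035, -0.19], [0.157, 0.035, -0.19], [0, 0, 0], [0, 0, 0], [0, 0, 0], [0, 0, 0], [0, 0, 0], [0, 0, 0]], "grip": [-0.3, -0.3, -0.3, -0.3, -0.3, -0.3, -0.3, -0.3, -0.3, -0.3]}}

```text
clock: 44.13
position: [532.0, -412.1, 79.3]
tool_rot: [1.36, 0.828, -0.51]
contact_force: [0.4, -0.3, -0.7]
gripper_width: 45.0
```

{"fn": "play_rows", "kwargs": {"dr": [[0, 0, 0], [0, 0, 0], [0, 0, 0], [0, 0, 0], [0, 0, 0], [0, 0, 0], [0, 0, 0], [0, 0, 0], [0, 0, 0], [0, 0, 0]], "travel": [[0, 0, 0], [0, 0, 0], [0, 0, 0], [0, 0, 0], [0, 0, 0], [0, 0, 0], [0, 0, 0], [-0.157, -0.035, 0.19], [-0.3, -0.07, 0.37], [-0.5, -0.11, 0.61]], "grip": [0.1, 0.2, 0.4, 0.6, 0.6, 0.6, 0.6, 0.6, 0.6, 0.6]}}

```text
clock: 44.97
position: [512.4, -415.6, 102.3]
tool_rot: [1.361, 0.83, -0.509]
contact_force: [0.3, 0.0, -0.4]
gripper_width: 73.7
```

{"fn": "play_rows", "kwargs": {"dr": [[0, 0, 0], [0, 0, 0], [0, 0, 0], [0, 0, 0], [0, 0, 0], [0, 0, 0], [0, 0, 0], [0, 0, 0], [0, 0, 0], [0, 0, 0]], "travel": [[-0.5, -0.11, 0.61], [-0.5, -0.11, 0.61], [-0.5, -0.11, 0.61], [-0.5, -0.11, 0.61], [-0.7, 0.3, 0.4], [-0.7, 0.3, 0.3], [-0.7, 0.3, 0.3], [-0.7, 0.3, 0], [0, 0, 0], [0, 0, 0]], "grip": [0.6, 0.6, 0.6, 0.6, 0.6, 0.6, 0.6, 0.6, 0.6, 0.6]}}

```text
clock: 45.8
position: [416.1, -401.8, 172.5]
tool_rot: [1.36, 0.826, -0.511]
contact_force: [-0.7, -0.2, -1.0]
gripper_width: 73.2
```

```bash
python3 - <<'E'
from seg import *
b=shot("scene","f.png",(80,95,430,330),2.25);seg(b,8,W,(30,1200));seg(b,50,R,(30,1200))
print(robot.state()['position'],robot.state()['clock'])
E
```

```text
[267.2 204. ] 440 [496.6   4.6] [ 93.7 246.7] 16.4
[118.7 202.4] 384 [ 681.8 -360.9] [70.6 68.5] 41.2
[236.  215.5] 51 [577.9 -41.8] [27.6 25.2] 45.2
[146.9 219.5] 192 [ 697.2 -250.6] [44.7 46. ] 86.0
[254.6 224.8] 37 [584.   19.1] [24.6 20.1] 33.1
[276.5 234.3] 56 [589.2  85.5] [32.8 23.3] 25.4
[398.4 281.9] 320 [587.1 402.9] [48.7 49.4] 26.7
[347.3 293.6] 355 [670.7 304.4] [49.3 50.2] 26.7
[310.5 310.5] 567 [746.6 246.1] [53.9 75.8] 79.6
[385.8 337.6] 69 [735.9 410.6] [25.8 25.8] 86.3
[125.7 149.7] 55 [ 527.2 -438.4] [108.8  18.2] 89.0
[ 416.6 -401.9  172.3] 45.85
```

View pics/f.png

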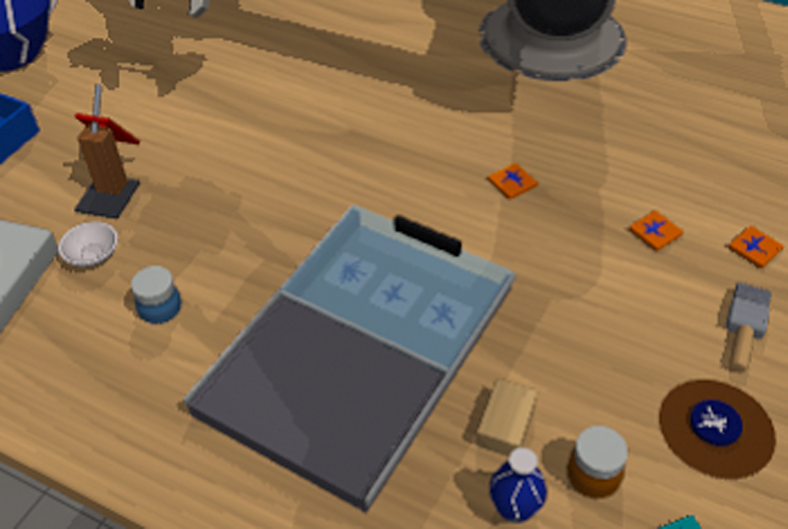

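{"fn": "play_rows", "kwargs": {"dr": [[0, 0, 0], [0, 0, 0], [0, 0, 0], [0, 0, 0], [0, 0, 0], [0, 0, 0], [0, 0, 0], [0, 0, 0], [0, 0, 0], [0, 0, 0]], "travel": [[0, 0, 0], [0, 0, 0], [0, 0, 0], [0, 0, 0], [0, 0, 0], [0, 0, 0], [0, 0, 0], [0, 0, 0], [0, 0, 0], [0, 0, 0]], "grip": [0.6, 0.6, 0.6, 0.6, 0.6, 0.6, 0.6, 0.6, 0.6, 0.6]}}

```text
clock: 46.68
position: [416.9, -401.0, 171.2]
tool_rot: [1.36, 0.828, -0.51]
contact_force: [0.6, -0.0, 0.9]
gripper_width: 73.7
```

```bash
python3 - <<'E'
from seg import *
b=shot("scene","g.png",(90,110,190,200),4);seg(b,50,R,(30,1200))
a=shot("top","g2.png",(365,150,445,240),4)
cv2.imwrite('pics/gg.png',np.hstack([cv2.imread('pics/g.png'),cv2.imread('pics/g2.png')]))
E
```

```text
[126.2 149.8] 49 [ 526.8 -438.2] [108.9  16.9] 87.8
```

View pics/gg.png

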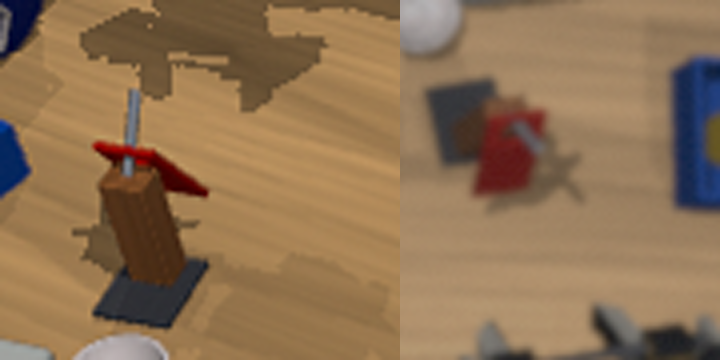

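The peg passes through the tag's hole, and the tag rests steady at the peg's root with its tail hanging down. The robot is clear of everything, so I am handing in.

```bash
python3 -c "
from plant import robot
print(robot.job_done())"
```

```text
the job is handed in; nothing more can be done
None
```

The job is done in the order asked and handed in at about 47 s of the 210 s allowed.

- **Cover and disc:** I slid the cover open to its stop. The disc now lies flat on the mat, within about 2 mm of the centre.
- **Tiles:** Three white-and-blue tiles were on the bench. I slid each one flat along it into the box. They lie wholly inside, about 18 mm apart.
- **Cover closed:** I pushed the cover against its home stop, where the force rose to about 20 N. Its measured travel was 165 mm.
- **Tag:** The last pictures show the peg through the tag's hole and the tag resting at the peg's root, tilted with its tail down. It looked the same in the picture taken about a second earlier.

The orange and turquoise look-alikes and the bystanders were left alone. They looked unmoved in the last wide picture, though the turquoise tile was mostly outside its frame.

No check failed. My two camera readings of the peg differed by a few millimetres, which is within the hole's clearance, and the tag went on without noticeable force. I placed the third tile without an unblocked view, but it showed clearly inside through the closed cover. I saw no knock or grip slip.

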